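# Set up the cell counter's carrier for a new run

### The job

Set up the bench for a new run. First turn the run counter's knob anticlockwise all the way back to its zero stop, then lower the carrier plate over the dock's two locating pins until it lies flush, and stand every sample pot upright on the plate. Last, with the gripper holding the paddle, dip its tip briefly down inside the rinse dish, well below the rim, and lay the whole paddle flat on its rubber mat again; leave the bottle, the stack of dishes and the timer where they are.

Things in the scene. Friction and masses are not known exactly. Their poses are not given: they have to be found in the camera images.
- counter: Run counter: white fixed box 115 x 115 mm, 45 mm high, knob on its top at the centre. Origin: centre of its underside, z up; its -x side is where the zero mark (long black line on the dial) lies, the side with the dark window.
- counter_knob (a joint): Angle of the counter's knob, rad, 0 to 3.6. 0 is the zero stop: the white pointer line on the knob then points to the counter's -x. It grows as the knob turns clockwise seen from above, so zeroing means turning anticlockwise. It stays where it is left; a stiff friction of 0.04 N m.
- counter_knob_grip (a point): Point on the knob's vertical axis, at the middle of its grip bar, 82 mm above the bench. The bar is black, 49 mm long, 14 mm wide, its top 89 mm above the bench, standing on a flat 52 mm disc; its axes turn with the knob: x along the bar (the white pointer line is on its -x half), z up.
- dock: Dock fixed to the bench: dark steel slab 200 x 120 mm, 10 mm high, with two upright brass pins on its long (x) axis, 95 mm either side of the middle: 13 mm diameter, standing 15 mm above the slab, the lower 7 mm straight, the rest bullet-nosed. Origin: centre of its underside, z up.
- plate: Loose grey plastic plate, 230 (x) x 150 (y) x 10 mm, about 0.45 kg, with two 16 mm through holes on its x axis, 95 mm either side of the middle, and a black handle fin in the middle: 40 mm long (x), 16 mm wide (y), rising 50 mm above the plate's top. Origin: centre of its underside, z up. Fits either way round.
- pot0: Sample pot, closed, white plastic, 49 mm diameter, 60 mm high, about 0.12 kg. Origin: centre of its underside, z up when it stands. Three or all four of the pots are there.
- pot1: Sample pot, closed, white plastic, 49 mm diameter, 60 mm high, about 0.12 kg. Origin: centre of its underside, z up when it stands. Three or all four of the pots are there.
- pot2: Sample pot, closed, white plastic, 49 mm diameter, 60 mm high, about 0.12 kg. Origin: centre of its underside, z up when it stands. Three or all four of the pots are there.
- pot3: Sample pot, closed, white plastic, 49 mm diameter, 60 mm high, about 0.12 kg. Origin: centre of its underside, z up when it stands. Three or all four of the pots are there.
- paddle: Loose sampling paddle, 190 mm long, lying along its x: white handle 110 mm long, 18 mm wide, 22 mm high, from x -95 to +15 mm; then a thin steel shank and a 36 x 24 x 4 mm blade ending at x = +95 mm. About 0.09 kg. Origin: midway along its length, at the handle's underside; z up as it lies. Lies on the mat at the start.
- paddle_grip (a point): Point to grip on the paddle's handle, near its centre of mass: x = -25 mm, 11 mm above the handle's underside, axes as the paddle's.
- paddle_tip (a point): End of the paddle's blade: x = +95 mm, 11 mm above the handle's underside.
- dish: Rinse dish fixed to the bench, white ceramic, open, round: 100 mm outer diameter at the rim, 40 mm high, wall 4 mm, floor 5 mm thick. Origin: centre of its underside, z up.
- mat: Black rubber mat fixed to the bench, 250 (x) x 120 (y) x 4 mm, the paddle's place. Origin: centre of its underside, z up.
- wash_bottle: Bystander: bottle, 64 mm diameter, 150 mm high. Origin: centre of its underside.
- petri_stack: Bystander: stack of round dishes, 93 mm diameter, 60 mm high. Origin: centre of its underside.
- timer: Bystander: flat bench timer 70 x 95 x 30 mm. Origin: centre of its underside.
There are look-alikes about, which are no part of the job. What is shaped like the pot0 but purple or red is not meant.

How it is judged:
By the outcome, as a careful person would: the job done as asked, in the order asked, and still so for the second after the job is handed in, with the robot touching nothing.
Of pot0, pot1, pot2, pot3 only 3 to 4 are there at a start; the rules pass over those that are not, and their reading is None.
At some moment in a run one of pot0, pot1, pot2, pot3, paddle may be knocked a few centimetres aside while the robot is not near it.
Once in a run the grip may slacken for a moment while it holds something.
It also fails if it takes over 200 s, if anything falls off the work surface, if the arm or the gripper's body presses on something with over 40 N, if the wrist force passes 120 N, or if a joint passes its speed limit or range.

### The arm

A 6-joint arm with a two-finger parallel gripper is mounted at the origin on the work surface. World frame = base frame: x ahead of the robot, y to its left, z up, the work surface at z = 0. Lengths are in m, angles in rad, forces in N, time in s.
With the tool pointing down it reaches from about 0.325 to 0.925 m from the base axis. Payload 3.1 kg.
Tool frame: the origin (TCP) lies midway between the tips of the shut fingers; the grasp point (between the pads) lies 19 mm behind it (tcp_to_grasp is the distance from the TCP to the grasp point, in m); z points along the fingers, y is the line along which they close (so a half turn about z gives the same grasp; the last joint's range is limited). The gripper opens to 85 mm and grips with 20 to 120 N. Pads are 22 mm wide; open, the fingers measure 114 mm over their backs; the gripper's body (76 mm by 85 mm) begins 54 mm behind the grasp point. The pads swing forward as they close: fully open they stand 13 mm farther back than shut.
Start: joints at [1.175, 0.217, 1.613, -0, 1.311, -0.112], TCP at [0.175, 0.6, 0.231] pointing down, gripper open.
Joint ranges: [-2.75, 2.75], [-0.78, 2.1], [0.31, 2.55], [-1.13, 4.27], [0.13, 2.63], [-2.58, 2.58]. Speed limits (rad/s): [2.79, 2.79, 3.14, 3.14, 3.14, 3.14].

### API

Orientations are given as a 3x3 rotation matrix whose columns are the frame's x, y, z axes.
In Python, from workcell import observe, read_camera, job_done, tcp_to_grasp gives the robot as it stands. The module is installed in compiled form; this text tells all that it offers.
- The arm moves only by the tool send_rows, never from a script. Its argument "increments" is a list of rows, each an object with "dp": the shift along the tool's x, y, z in mm, a list of three; "turn": the turn, a rotation vector about the tool's x, y, z in degrees, a list of three; "gripper": the finger opening in mm, from 0 to 85.4. A call has 1 to 10 rows; each row is the pose to reach, as a shift and turn from the pose commanded when the call began, along the tool's axes at that moment; what a row does not reach only later rows make up. A row lasts 1/10 s, in which the tool goes at most 50 mm and 8.59 degrees, less where a joint would pass 70% of its speed; a pose out of reach is approached as far as the arm can. A call with a gripper value outside its range is refused whole. The fingers move at their own pace and stop on an object; "force" is the grip in N (left out, the last holds). Time passes only in rows, so rows that repeat a pose let the fingers close. It gives the time, the measured TCP pose, the force, the opening and the grip force at its end, in the units of the state.
- observe(): the state, without advancing time (a new reading comes with each control period).
- read_camera(name): name is "side" or "top"; returns a dict with "pixels" (420x560x3 uint8, red, green, blue), "fovy" (degrees; the focal length in pixels is half the picture's height over the tangent of half this angle, whatever the lens; pixels are square), "cx", "cy" (the principal point, pixels), "k1" (the pictures are not rectified: a ray, as slopes to the right and down, at radius r is drawn at 1 + k1 r^2 times it, then the intrinsics apply), "position" and "attitude" of the camera in the world. Camera axes: x right, y down, z forward; pixel columns grow to the right and rows downward; lengths in m; the calibration is good to about 2 mm. A picture is of the moment at which its call begins. There is no depth.
- job_done(): hands the job in; it is judged then, once.
The state is a dict: "time": time; "qpos": joint angles; "joint_vel": joint speeds; "tau": joint torques, N m; "tool_pos": TCP position; "orientation": TCP orientation; "wrist_force": force on the tool from outside, world axes, zero at the start; "moment": the same for the moment, N m; "gripper_width": opening from 0.0 (shut) to 1.0 (fully open); "grip_force": force on a finger pad.
Only numpy, scipy, OpenCV 4.12 (cv2) and the standard library are available. Lean on these libraries where they do the work, as an engineer would, in place of code of your own. Each camera call takes 0.05 s, during which the arm holds its last target. There are 200 camera calls.

## Working session

There is one attempt and no reset: what is moved stays moved. The work goes in short steps, Python scripts to look and compute and a tool call to move; the robot and the scene stay as the last step left them, time stands still between calls to the robot, and variables do not carry over. Pictures are saved under pics/ and viewed, at most 14 in all, crops included, and the job is handed in when it is done.

Besides the shell and the picture viewer there is one more tool, called after ">>>" as name([rows], argument=value, ...), one row to a line, values as JSON. send_rows: Moves the arm, as the interface text tells. Its arguments: {"type":"object","properties":{"increments":{"type":"array","items":{"type":"object","properties":{"dp":{"type":"array","items":{"type":"number"}},"turn":{"type":"array","items":{"type":"number"}},"gripper":{"type":"number"}}}},"force":{"type":"number"}},"required":["increments"]}

```bash
mkdir -p pics
python3 - <<'E'
from workcell import *
import cv2,numpy as np
s=observe();print(s['time'],s['tool_pos'],s['orientation'],tcp_to_grasp)
for n in('top','side'):
    c=read_camera(n);cv2.imwrite(f'pics/{n}0.png',c['pixels'][:,:,::-1])
    print(n,[(k,c[k]) for k in c if k!='pixels'])
E
```

```text
0.0 [0.17468249 0.59927213 0.22996695] [[-9.59991914e-01  2.80026251e-01 -9.08307672e-04]
 [ 2.80027594e-01  9.59989543e-01 -2.15034732e-03]
 [ 2.69812169e-04 -2.31866725e-03 -9.99997275e-01]] 0.0187
top [('fovy', 48.15895826264649), ('cx', 287.3712636223987), ('cy', 215.51667809010206), ('k1', -0.07534331061856235), ('position', array([ 0.33179668, -0.02804134,  1.50215598])), ('attitude', array([[ 0.01804573, -0.98738384,  0.1573134 ],
       [-0.9998358 , -0.01808038,  0.0012109 ],
       [ 0.00164866, -0.15730942, -0.98754799]]))]
side [('fovy', 49.71513418555907), ('cx', 284.25015381359486), ('cy', 201.8497673969923), ('k1', -0.015883356999390624), ('position', array([0.34543012, 0.75960108, 0.97725626])), ('attitude', array([[-0.97210007, -0.17698872,  0.15393653],
       [-0.23455896,  0.72818512, -0.64399419],
       [ 0.00188541, -0.66213399, -0.7493831 ]]))]
```

View pics/top0.png

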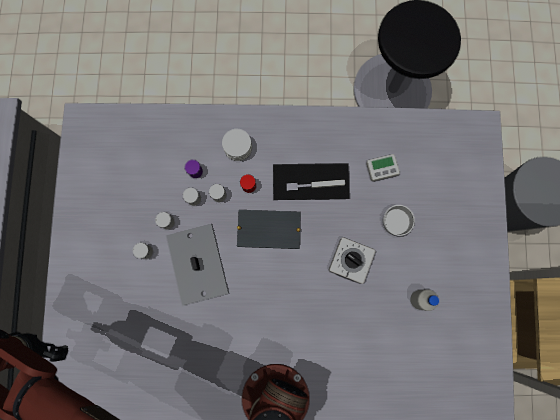

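View pics/side0.png

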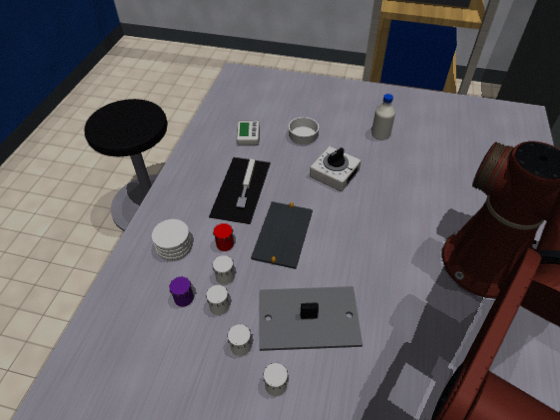

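Both views show the same layout. Four white pots stand at top px (191,195), (217,191), (164,220) and (141,250). The plate is at (197,263), dock (269,229), counter (353,260), paddle (316,184) on the mat and dish (398,221).

```bash
cat > h.py <<'E'
from workcell import *
import cv2,numpy as np
def cam(n):
    c=read_camera(n);c['f']=210/np.tan(np.radians(c['fovy']/2));return c
def proj(c,P):
    q=(np.atleast_2d(P)-c['position'])@c['attitude'];s=q[:,:2]/q[:,2:];r2=(s**2).sum(1,keepdims=True)
    return s*(1+c['k1']*r2)*c['f']+[c['cx'],c['cy']]
def unproj(c,uv,z):
    d=(np.atleast_2d(uv)-[c['cx'],c['cy']])/c['f'];s=d.copy()
    for _ in range(20): s=d/(1+c['k1']*(s**2).sum(1,keepdims=True))
    r=np.c_[s,np.ones(len(s))]@c['attitude'].T
    return c['position']+r*((z-c['position'][2])/r[:,2:])
def rect(c,x0,x1,y0,y1,z,res=.0005):
    # image: row0 = x1 (far), col0 = y1 (left)
    X=np.arange(x1,x0,-res);Y=np.arange(y1,y0,-res)
    g=np.stack(np.meshgrid(X,Y,indexing='ij'),-1).reshape(-1,2)
    uv=proj(c,np.c_[g,np.full(len(g),z)]).reshape(len(X),len(Y),2).astype(np.float32)
    return cv2.remap(c['pixels'],uv[...,0],uv[...,1],cv2.INTER_CUBIC)[:,:,::-1].copy()
def blobs(m,x1,y1,res=.0005,mn=50):
    out=[]
    for k in cv2.findContours(m.astype(np.uint8),cv2.RETR_EXTERNAL,cv2.CHAIN_APPROX_NONE)[0]:
        a=cv2.contourArea(k)*res*res*1e6
        if a<mn: continue
        (u,v),(w,h),an=cv2.minAreaRect(k)
        b=cv2.boxPoints(((u,v),(w,h),an));e=b[1]-b[0];e2=b[2]-b[1]
        if np.hypot(*e2)>np.hypot(*e): e=e2
        # col->-y,row->-x
        th=np.degrees(np.arctan2(-e[0],-e[1]))%180
        M=cv2.moments(k)
        out.append(dict(c=(round(x1-v*res,4),round(y1-u*res,4)),m=(round(x1-M['m01']/M['m00']*res,4),round(y1-M['m10']/M['m00']*res,4)),s=(round(max(w,h)*res*1e3,1),round(min(w,h)*res*1e3,1)),th=round(th,1),a=round(a)))
    return out
E
python3 - <<'E'
from h import *
uv=dict(plate=(197,263,.01),dock=(269,229,.01),counter=(353,260,.045),mat=(312,182,.004),dish=(398,221,.04),pots=(191,195,.06),p2=(217,191,.06),p3=(164,220,.06),p4=(141,250,.06))
c=cam('top');d=cam('side')
for k,(u,v,z) in uv.items(): print(k,unproj(c,[(u,v)],z)[0].round(3))
ims=[]
for n,cc in(('t',c),('s',d)):
    for z,nm in((.06,'pots'),(.01,'plate'),(.045,'ctr'),(.026,'pad')):
        im=rect(cc,.2,.85,-.4,.5,z,.001);g=im.max(2).astype(int);sat=g-im.min(2)
        if nm=='pots': m=(g>190)&(sat<30)
        if nm=='plate': m=(g>85)&(g<150)&(sat<12)
        if nm=='ctr': m=(g>190)&(sat<30)
        if nm=='pad': m=(g>190)&(sat<30)
        print(n,nm)
        for b in blobs(m,.85,.5,.001,300): print(b)
    b=unproj
im=np.vstack([cv2.resize(rect(cc,.35,.65,-.4,.5,.02,.001),(800,267)) for cc in(c,d)])
cv2.imwrite('pics/r1.png',im)
E
```

```text
plate [0.412 0.258 0.01 ]
dock [0.525 0.032 0.01 ]
counter [ 0.428 -0.232  0.045]
mat [ 0.683 -0.105  0.004]
dish [ 0.554 -0.376  0.04 ]
pots [0.621 0.277 0.06 ]
p2 [0.635 0.196 0.06 ]
p3 [0.54  0.358 0.06 ]
p4 [0.445 0.425 0.06 ]
t pots
t plate
{'c': (0.5255, 0.0505), 'm': (0.5254, 0.0487), 's': (899.0, 649.0), 'th': np.float32(90.0), 'a': 565150}
t ctr
t pad
s pots
s plate
{'c': (0.7191, -0.3633), 'm': (0.7189, -0.3628), 's': (75.8, 15.9), 'th': np.float32(102.9), 'a': 958}
{'c': (0.5255, 0.0505), 'm': (0.5245, 0.051), 's': (899.0, 649.0), 'th': np.float32(90.0), 'a': 553841}
s ctr
s pad
```

View pics/r1.png

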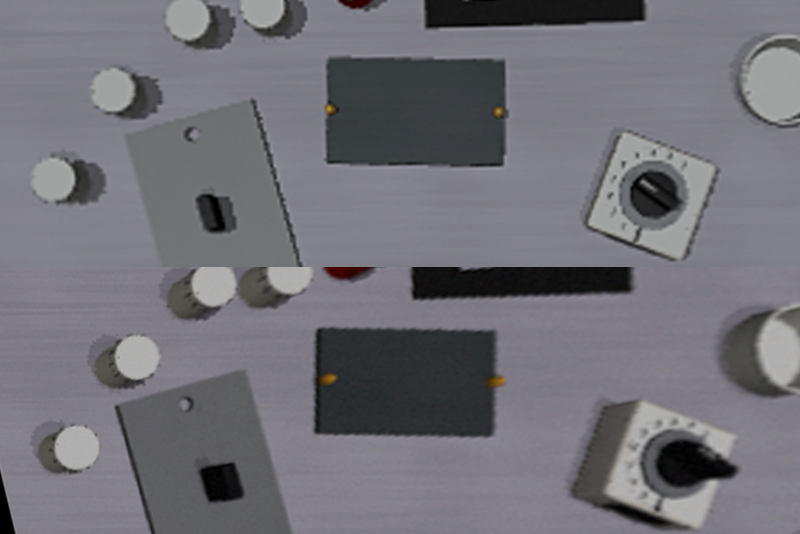

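The rectified strips (top view above, side view below) show the dock with brass pins at (331,109) and (499,112), and a plate hole at (192,134). The fin is at (211,212) and the counter knob at (655,193), with its pointer up-left and its zero mark at the bottom, (637,237).

Run:
```python
from h import *
c=cam('top');d=cam('side')
for n,cc in(('t',c),('s',d)):
    def p(x,y,z): u=proj(cc,(x,y,z))[0].round().astype(int);return cc['pixels'][u[1],u[0]]
    print(n,'bench',p(.45,.1,0),p(.6,.4,0),'plate',p(.4,.21,.01),p(.44,.29,.01),'pot',p(.621,.277,.06),p(.445,.425,.06),'dock',p(.53,.03,.01),'ctr',p(.46,-.235,.045),'mat',p(.7,-.02,.004),'fin',p(.412,.258,.06))
```

```text
t bench [131 131 139] [128 127 136] plate [112 115 117] [112 114 117] pot [161 163 162] [160 162 162] dock [61 63 67] ctr [104 107 109] mat [22 22 21] fin [44 44 44]
s bench [135 131 139] [131 129 140] plate [92 93 95] [95 94 97] pot [176 175 174] [175 174 175] dock [47 50 51] ctr [90 91 94] mat [17 18 19] fin [14 12 14]
```

```bash
cat > meas.py <<'E'
from h import *
import sys
def meas(c,n,what):
    T=n=='top'
    R={'plate':(.2,.55,.1,.42,.01),'dock':(.44,.6,-.1,.16,.01),'pins':(.44,.6,-.1,.16,.02),'pots':(.2,.85,-.4,.55,.06),'ctr':(.33,.53,-.33,-.13,.045),'knob':(.38,.48,-.28,-.18,.089),'mat':(.55,.8,-.3,.1,.004),'pad':(.55,.8,-.3,.1,.024),'dish':(.45,.65,-.47,-.28,.04),'fin':(.35,.5,.18,.34,.06)}[what]
    im=rect(c,*R).astype(int);b,g,r=im[...,0],im[...,1],im[...,2];mn=50
    if what=='plate': m=(g<122 if T else g<113)&(g>60)
    if what=='dock': m=(g<92)
    if what=='pins': m=(r-b>25);mn=10
    if what in('pots',): m=(g>(147 if T else 155))&(abs(r-b)<15);mn=800
    if what in('dish','ctr'): m=(g>(147 if T else 155));mn=800
    if what=='knob': m=g<70
    if what=='mat': m=g<75;mn=2000
    if what=='pad': m=g>75
    if what=='fin': m=g<60
    return im,blobs(cv2.medianBlur(m.astype(np.uint8),5),R[1],R[3],mn=mn)
if __name__=='__main__':
    cs={n:cam(n) for n in('top','side')}
    for w in sys.argv[1:]:
        for n in cs:
            for b in meas(cs[n],n,w)[1]: print(w,n,b['c'],b['m'],b['s'],float(b['th']),b['a'])
E
python3 meas.py plate fin dock pins pots ctr knob mat dish pad
```

```text
plate top (0.2068, 0.383) (0.2052, 0.3886) (52.0, 12.5) 90.0 355
plate top (0.214, 0.3646) (0.2136, 0.3641) (92.5, 15.0) 72.0 663
plate top (0.2229, 0.2947) (0.228, 0.3105) (267.1, 45.8) 75.4000015258789 6571
plate top (0.4498, 0.4015) (0.4458, 0.3987) (61.5, 37.0) 0.0 983
plate top (0.4895, 0.1155) (0.4887, 0.1144) (36.0, 30.0) 0.0 970
plate top (0.4091, 0.2563) (0.409, 0.257) (237.3, 157.9) 16.0 35975
plate top (0.534, 0.1147) (0.5366, 0.113) (32.0, 28.5) 0.0 621
plate top (0.5017, 0.1314) (0.5052, 0.1298) (92.7, 33.6) 21.100000381469727 398
plate top (0.5327, 0.3542) (0.5315, 0.3429) (72.2, 34.2) 93.4000015258789 857
plate side (0.206, 0.394) (0.2045, 0.3961) (36.0, 11.0) 90.0 235
plate side (0.2197, 0.2996) (0.226, 0.3185) (256.0, 43.5) 76.0 5787
plate side (0.3471, 0.3255) (0.3449, 0.3248) (107.8, 2.9) 15.699999809265137 151
plate side (0.4282, 0.3485) (0.4272, 0.3481) (51.6, 2.5) 16.299999237060547 68
plate side (0.5262, 0.1227) (0.5264, 0.1228) (15.5, 10.5) 90.0 124
plate side (0.406, 0.2621) (0.4069, 0.2598) (233.2, 157.1) 15.899999618530273 34800
plate side (0.499, 0.1366) (
[... 2503 characters left out ...]
 -0.2067) (70.5, 51.0) 90.0 2399
mat top (0.569, 0.016) (0.5682, 0.0172) (168.0, 37.0) 90.0 5914
mat top (0.6855, -0.101) (0.6856, -0.1008) (250.9, 122.2) 91.69999694824219 29942
mat side (0.5677, 0.015) (0.5669, 0.0164) (170.0, 34.5) 90.0 5549
mat side (0.6778, 0.0749) (0.6775, 0.0717) (79.8, 54.2) 119.4000015258789 3164
mat side (0.6824, -0.0994) (0.6834, -0.0954) (252.9, 121.6) 91.80000305175781 26585
dish top (0.5526, -0.3714) (0.5525, -0.3717) (77.8, 77.4) 135.0 4658
dish side (0.5504, -0.3521) (0.5504, -0.3536) (57.6, 56.7) 53.099998474121094 2358
pad top (0.6753, -0.0998) (0.6811, -0.1104) (399.5, 249.5) 90.0 92165
pad side (0.6753, -0.0997) (0.6804, -0.1101) (399.5, 249.5) 90.0 92983
```

Run:
```python
from h import *
c=cam('top');d=cam('side')
a=rect(c,.36,.5,-.3,-.16,.089,.00035);b=rect(d,.36,.5,-.3,-.16,.089,.00035)
a2=rect(c,.61,.75,-.2,0.0,.015,.0005);b2=rect(d,.61,.75,-.2,0.0,.015,.0005)
im=np.vstack([np.hstack([a,b])[:400,:800],np.hstack([a2[:280,:400],b2[:280,:400]])[:200]])
print(im.shape)
cv2.imwrite('pics/k1.png',im)
```

```text
(600, 800, 3)
```

View pics/k1.png

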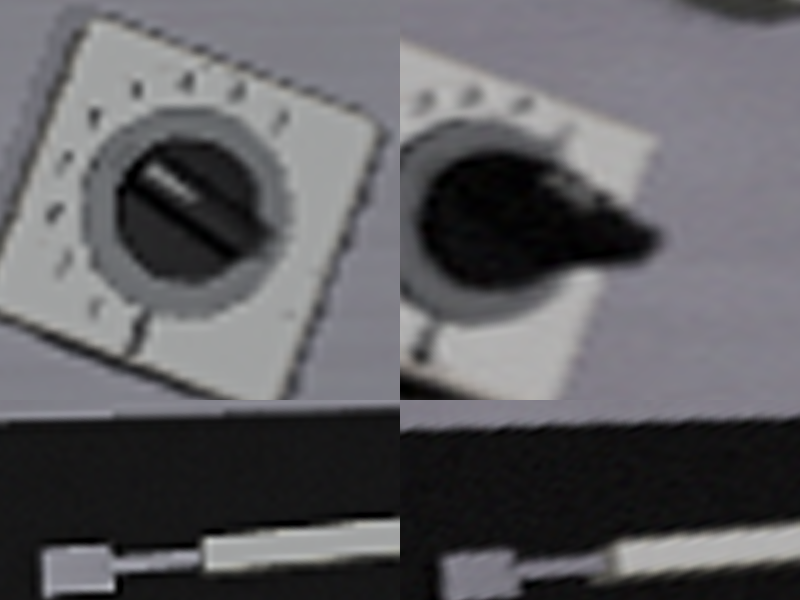

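The knob bar's centre is about (.428,-.231) with the pointer at about 59° in the world. The zero mark is at about 159°, so I need to turn it about 100° anticlockwise. The paddle blade points to +y, which is left in the picture.

```bash
cat > plan.py <<'E'
from h import *
import sys
from scipy.spatial.transform import Rotation as Ro
def plan(*W):
    s=observe();p=s['tool_pos'];R=s['orientation']
    print('t',round(s['time'],2),'p',(p*1e3).round(1),'yaw',np.degrees(np.arctan2(R[1,0],R[0,0])).round(1),'F',s['wrist_force'].round(1),'q',s['qpos'].round(2),'w',round(s['gripper_width'],3),'gf',round(s['grip_force'],1))
    for x,y,z,a in W:
        ca,sa=np.cos(np.radians(a)),np.sin(np.radians(a))
        T=np.array([[ca,sa,0],[sa,-ca,0],[0,0,-1.]]);t=np.array([x,y,z])/1e3
        print('dp',(R.T@(t-p)*1e3).round(1),'turn',np.degrees(Ro.from_matrix(R.T@T).as_rotvec()).round(1));p,R=t,T
if __name__=='__main__':
    v=[float(k) for k in sys.argv[1:]];plan(*zip(*[iter(v)]*4))
E
python3 plan.py 430 200 230 110  427 -230 150 59.5  427 -230 100 59.5
```

```text
t 0.5 p [175.  600.  231.3] yaw 163.7 F [-0.4 -0.2  0.3] q [ 1.17  0.22  1.61 -0.    1.31 -0.11] w 0.998 gf 0.0
dp [-356.8 -312.6    1.3] turn [-0.   0.  53.7]
dp [-403.  -149.9   80. ] turn [ 0.   0.  50.5]
dp [ 0.  0. 50.] turn [0. 0. 0.]
```

>>> send_rows([
  {"dp":[-357,-313,1],"turn":[0,0,54],"gripper":28},
  {"dp":[-357,-313,1],"turn":[0,0,54],"gripper":28},
  {"dp":[-357,-313,1],"turn":[0,0,54],"gripper":28},
  {"dp":[-357,-313,1],"turn":[0,0,54],"gripper":28},
  {"dp":[-357,-313,1],"turn":[0,0,54],"gripper":28},
  {"dp":[-357,-313,1],"turn":[0,0,54],"gripper":28},
  {"dp":[-357,-313,1],"turn":[0,0,54],"gripper":28},
  {"dp":[-357,-313,1],"turn":[0,0,54],"gripper":28},
  {"dp":[-357,-313,1],"turn":[0,0,54],"gripper":28},
  {"dp":[-357,-313,1],"turn":[0,0,54],"gripper":28},
])

```text
time: 1.5
tool_pos: [0.4318, 0.1965, 0.2308]
orientation: [[-0.335, 0.942, 0.002], [0.942, 0.335, -0.001], [-0.001, 0.001, -1.0]]
wrist_force: [-0.6, 1.4, 0.1]
gripper_width: 0.328
grip_force: 0.0
```

```bash
python3 plan.py 427 -230 130 59.5  427 -230 100 59.5
```

```text
t 1.5 p [431.8 196.5 230.8] yaw 109.6 F [-0.6  1.4  0.1] q [ 0.28 -0.11  1.96 -0.    1.29 -0.06] w 0.328 gf 0.0
dp [-400.2 -147.4  101.1] turn [ 0.1  0.  50.1]
dp [ 0.  0. 30.] turn [0. 0. 0.]
```

>>> send_rows([
  {"dp":[-400,-147,101],"turn":[0,0,50],"gripper":28},
  {"dp":[-400,-147,101],"turn":[0,0,50],"gripper":28},
  {"dp":[-400,-147,101],"turn":[0,0,50],"gripper":28},
  {"dp":[-400,-147,101],"turn":[0,0,50],"gripper":28},
  {"dp":[-400,-147,101],"turn":[0,0,50],"gripper":28},
  {"dp":[-400,-147,101],"turn":[0,0,50],"gripper":28},
  {"dp":[-400,-147,101],"turn":[0,0,50],"gripper":28},
  {"dp":[-400,-147,101],"turn":[0,0,50],"gripper":28},
  {"dp":[-400,-147,101],"turn":[0,0,50],"gripper":28},
  {"dp":[-400,-147,101],"turn":[0,0,50],"gripper":28},
])

```text
time: 2.5
tool_pos: [0.4263, -0.2307, 0.1288]
orientation: [[0.508, 0.861, -0.0], [0.861, -0.508, -0.001], [-0.001, 0.0, -1.0]]
wrist_force: [0.7, -0.0, -0.4]
gripper_width: 0.329
grip_force: 0.0
```

>>> send_rows([
  {"dp":[0,0,0],"turn":[0,0,0],"gripper":28},
  {"dp":[0,0,0],"turn":[0,0,0],"gripper":28},
])

```text
time: 2.7
tool_pos: [0.4268, -0.2257, 0.1294]
orientation: [[0.503, 0.864, -0.0], [0.864, -0.503, 0.0], [0.0, -0.0, -1.0]]
wrist_force: [-0.6, -0.1, 0.2]
gripper_width: 0.327
grip_force: 0.0
```

Run:
```python
from plan import *
plan((427,-230,100,59.5),(427,-230,80,59.5))
c=cam('top');d=cam('side')
ims=[]
for cc in(c,d):
    u,v=proj(cc,(.427,-.23,.1))[0].astype(int);ims.append(cv2.resize(cc['pixels'][v-50:v+50,u-50:u+50,::-1],(400,400),interpolation=cv2.INTER_CUBIC))
cv2.imwrite('pics/k2.png',np.hstack(ims))
```

```text
t 2.7 p [ 426.8 -225.7  129.4] yaw 59.8 F [-0.6 -0.1  0.2] q [-0.63  0.03  2.03  0.    1.09 -0.1 ] w 0.327 gf 0.0
dp [-3.6  2.3 29.4] turn [-0.  -0.   0.3]
dp [ 0.  0. 20.] turn [0. 0. 0.]
```

View pics/k2.png

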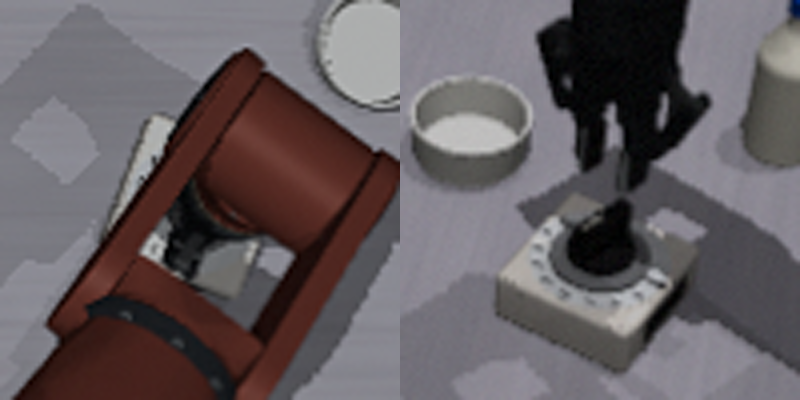

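The side crop shows the gripper directly above the knob, fingertips around (605,175) and bar tip at (622,205).

>>> send_rows([
  {"dp":[-3.5,2.5,20],"turn":[0,0,0],"gripper":28},
  {"dp":[-3.5,2.5,40],"turn":[0,0,0],"gripper":28},
  {"dp":[-3.5,2.5,48],"turn":[0,0,0],"gripper":28},
  {"dp":[-3.5,2.5,48],"turn":[0,0,0],"gripper":28},
  {"dp":[-3.5,2.5,48],"turn":[0,0,0],"gripper":28},
])

```text
time: 3.3
tool_pos: [0.4277, -0.2306, 0.0819]
orientation: [[0.503, 0.864, 0.001], [0.864, -0.503, -0.0], [-0.0, 0.001, -1.0]]
wrist_force: [-0.2, -0.5, 0.1]
gripper_width: 0.328
grip_force: 0.0
```

>>> send_rows([
  {"dp":[0,0,2],"turn":[0,0,0],"gripper":28},
  {"dp":[0,0,4],"turn":[0,0,0],"gripper":28},
  {"dp":[0,0,6],"turn":[0,0,0],"gripper":28},
  {"dp":[0,0,6],"turn":[0,0,0],"gripper":28},
])

```text
time: 3.7
tool_pos: [0.4271, -0.2308, 0.0752]
orientation: [[0.504, 0.864, -0.0], [0.864, -0.504, 0.0], [0.0, -0.0, -1.0]]
wrist_force: [-0.2, -0.6, 0.2]
gripper_width: 0.328
grip_force: 0.0
```

>>> send_rows([
  {"dp":[0,0,3],"turn":[0,0,0],"gripper":28},
  {"dp":[0,0,6],"turn":[0,0,0],"gripper":28},
  {"dp":[0,0,6],"turn":[0,0,0],"gripper":28},
  {"dp":[0,0,6],"turn":[0,0,0],"gripper":28},
])

```text
time: 4.1
tool_pos: [0.427, -0.2308, 0.0691]
orientation: [[0.504, 0.864, -0.0], [0.864, -0.504, 0.0], [0.0, -0.001, -1.0]]
wrist_force: [0.2, 0.4, 0.6]
gripper_width: 0.329
grip_force: 0.0
```

>>> send_rows([
  {"dp":[0,0,0],"turn":[0,0,0],"gripper":8},
  {"dp":[0,0,0],"turn":[0,0,0],"gripper":8},
  {"dp":[0,0,0],"turn":[0,0,0],"gripper":8},
  {"dp":[0,0,0],"turn":[0,0,0],"gripper":8},
  {"dp":[0,0,0],"turn":[0,0,0],"gripper":8},
  {"dp":[0,0,0],"turn":[0,0,0],"gripper":8},
], force=60)

```text
time: 4.7
tool_pos: [0.4275, -0.2311, 0.0696]
orientation: [[0.504, 0.864, 0.001], [0.864, -0.504, -0.001], [-0.0, 0.001, -1.0]]
wrist_force: [0.8, -1.7, 0.6]
gripper_width: 0.148
grip_force: 59.3
```

>>> send_rows([
  {"dp":[0,0,0],"turn":[0,0,-6],"gripper":8},
  {"dp":[0,0,0],"turn":[0,0,-12],"gripper":8},
  {"dp":[0,0,0],"turn":[0,0,-18],"gripper":8},
  {"dp":[0,0,0],"turn":[0,0,-24],"gripper":8},
  {"dp":[0,0,0],"turn":[0,0,-30],"gripper":8},
  {"dp":[0,0,0],"turn":[0,0,-36],"gripper":8},
  {"dp":[0,0,0],"turn":[0,0,-42],"gripper":8},
  {"dp":[0,0,0],"turn":[0,0,-48],"gripper":8},
  {"dp":[0,0,0],"turn":[0,0,-54],"gripper":8},
  {"dp":[0,0,0],"turn":[0,0,-60],"gripper":8},
])

```text
time: 5.7
tool_pos: [0.4275, -0.2311, 0.0696]
orientation: [[-0.5, 0.866, 0.001], [0.866, 0.5, -0.0], [-0.001, 0.0, -1.0]]
wrist_force: [0.9, -0.1, 0.5]
gripper_width: 0.151
grip_force: 59.5
```

>>> send_rows([
  {"dp":[0,0,0],"turn":[0,0,-6],"gripper":8},
  {"dp":[0,0,0],"turn":[0,0,-12],"gripper":8},
  {"dp":[0,0,0],"turn":[0,0,-18],"gripper":8},
  {"dp":[0,0,0],"turn":[0,0,-24],"gripper":8},
  {"dp":[0,0,0],"turn":[0,0,-30],"gripper":8},
  {"dp":[0,0,0],"turn":[0,0,-34],"gripper":8},
  {"dp":[0,0,0],"turn":[0,0,-34],"gripper":8},
])

```text
time: 6.4
tool_pos: [0.4274, -0.2311, 0.0695]
orientation: [[-0.897, 0.442, 0.0], [0.442, 0.897, -0.001], [-0.001, -0.0, -1.0]]
wrist_force: [0.2, -1.2, 2.2]
gripper_width: 0.144
grip_force: 59.5
```

Run:
```python
from plan import *
plan();print(observe()['moment'].round(2))
```

```text
t 6.4 p [ 427.4 -231.1   69.5] yaw 153.7 F [ 0.2 -1.2  2.2] q [-0.64  0.13  2.05 -0.    0.96 -1.75] w 0.144 gf 59.5
[-0.05 -0.1   0.04]
```

Moment is only 0.04 N m (friction) so far; continue to the stop in small steps.

>>> send_rows([
  {"dp":[0,0,0],"turn":[0,0,-2],"gripper":8},
  {"dp":[0,0,0],"turn":[0,0,-4],"gripper":8},
  {"dp":[0,0,0],"turn":[0,0,-6],"gripper":8},
  {"dp":[0,0,0],"turn":[0,0,-8],"gripper":8},
  {"dp":[0,0,0],"turn":[0,0,-8],"gripper":8},
])

```text
time: 6.9
tool_pos: [0.4274, -0.2311, 0.0695]
orientation: [[-0.948, 0.318, 0.001], [0.318, 0.948, 0.0], [-0.001, 0.0, -1.0]]
wrist_force: [-0.2, -0.9, 1.5]
gripper_width: 0.143
grip_force: 63.6
```

Run:
```python
from plan import *
plan();print(observe()['moment'].round(2))
```

```text
t 6.9 p [ 427.4 -231.1   69.5] yaw 161.5 F [-0.2 -0.9  1.5] q [-0.64  0.13  2.05  0.    0.96 -1.89] w 0.143 gf 63.6
[-0.24 -0.02 -0.9 ]
```

At the stop. Release, rise, and move toward the plate.

>>> send_rows([
  {"dp":[0,0,0],"turn":[0,0,0],"gripper":28},
  {"dp":[0,0,0],"turn":[0,0,0],"gripper":28},
  {"dp":[0,0,0],"turn":[0,0,0],"gripper":28},
  {"dp":[0,0,-40],"turn":[0,0,0],"gripper":28},
  {"dp":[0,0,-80],"turn":[0,0,0],"gripper":28},
  {"dp":[0,0,-130],"turn":[0,0,0],"gripper":28},
  {"dp":[0,0,-150],"turn":[0,0,0],"gripper":28},
  {"dp":[0,0,-150],"turn":[0,0,0],"gripper":28},
  {"dp":[0,0,-150],"turn":[0,0,0],"gripper":28},
])

```text
time: 7.8
tool_pos: [0.4269, -0.2306, 0.219]
orientation: [[-0.95, 0.313, -0.0], [0.313, 0.95, 0.0], [0.0, -0.0, -1.0]]
wrist_force: [-0.1, 0.3, 0.1]
gripper_width: 0.326
grip_force: 0.0
```

Run:
```python
from plan import *
# plate pose estimate: fin centre ~ (407,257), th 16
plan((407,255,180,196),(407,255,120,196))
d=cam('side')
cv2.imwrite('pics/k3.png',rect(d,.36,.5,-.3,-.16,.089,.00035)[:400,:400])
```

```text
t 7.8 p [ 426.9 -230.6  219. ] yaw 161.8 F [-0.1  0.3  0.1] q [-0.64 -0.08  1.95 -0.    1.27 -1.89] w 0.326 gf 0.0
dp [171.  454.9  39. ] turn [  0.   -0.  -34.2]
dp [ 0.  0. 60.] turn [0. 0. 0.]
```

View pics/k3.png

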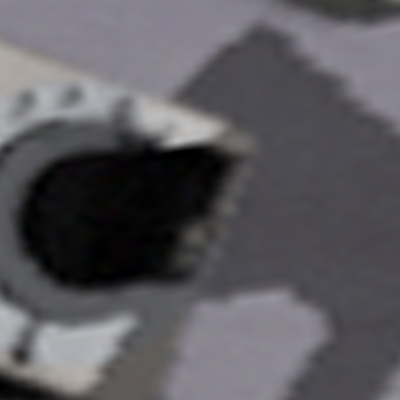

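The pointer line now runs down-left to the zero mark, roughly parallel to (240,170)→(185,265), so the knob is zeroed. Next is the plate.

>>> send_rows([
  {"dp":[171,456,40],"turn":[0,0,-34],"gripper":45},
  {"dp":[171,456,40],"turn":[0,0,-34],"gripper":45},
  {"dp":[171,456,40],"turn":[0,0,-34],"gripper":45},
  {"dp":[171,456,40],"turn":[0,0,-34],"gripper":45},
  {"dp":[171,456,40],"turn":[0,0,-34],"gripper":45},
  {"dp":[171,456,40],"turn":[0,0,-34],"gripper":45},
  {"dp":[171,456,40],"turn":[0,0,-34],"gripper":45},
  {"dp":[171,456,40],"turn":[0,0,-34],"gripper":45},
  {"dp":[171,456,40],"turn":[0,0,-34],"gripper":45},
  {"dp":[171,456,40],"turn":[0,0,-34],"gripper":45},
])

```text
time: 8.85
tool_pos: [0.4051, 0.2576, 0.1762]
orientation: [[-0.962, -0.273, -0.005], [-0.273, 0.962, -0.002], [0.005, -0.0, -1.0]]
wrist_force: [0.8, -0.9, -0.6]
gripper_width: 0.527
grip_force: 0.0
```

>>> send_rows([
  {"dp":[0,0,0],"turn":[0,0,0],"gripper":45},
  {"dp":[0,0,0],"turn":[0,0,0],"gripper":45},
  {"dp":[0,0,0],"turn":[0,0,0],"gripper":45},
  {"dp":[0,0,0],"turn":[0,0,0],"gripper":45},
])

```text
time: 9.25
tool_pos: [0.4075, 0.2544, 0.1786]
orientation: [[-0.963, -0.269, -0.001], [-0.269, 0.963, -0.001], [0.001, -0.001, -1.0]]
wrist_force: [-0.6, 0.8, 0.8]
gripper_width: 0.526
grip_force: 0.0
```

```bash
python3 plan.py 408 256 80 195.9 408 256 28 195.9
```

```text
t 9.25 p [407.5 254.4 178.6] yaw -164.4 F [-0.6  0.8  0.8] q [ 0.41 -0.04  1.99 -0.    1.19 -1.43] w 0.526 gf 0.0
dp [-1.1  1.5 98.6] turn [-0.  -0.1 -0.3]
dp [ 0.  0. 52.] turn [0. 0. 0.]
```

>>> send_rows([
  {"dp":[-1,1.5,40],"turn":[0,0,0],"gripper":45},
  {"dp":[-1,1.5,80],"turn":[0,0,0],"gripper":45},
  {"dp":[-1,1.5,110],"turn":[0,0,0],"gripper":45},
  {"dp":[-1,1.5,130],"turn":[0,0,0],"gripper":45},
  {"dp":[-1,1.5,145],"turn":[0,0,0],"gripper":45},
  {"dp":[-1,1.5,150],"turn":[0,0,0],"gripper":45},
  {"dp":[-1,1.5,150],"turn":[0,0,0],"gripper":45},
])

```text
time: 9.95
tool_pos: [0.408, 0.2564, 0.0288]
orientation: [[-0.963, -0.27, -0.001], [-0.27, 0.963, -0.001], [0.002, -0.0, -1.0]]
wrist_force: [-0.1, 0.1, -0.1]
gripper_width: 0.529
grip_force: 0.0
```

>>> send_rows([
  {"dp":[0,0,0],"turn":[0,0,0],"gripper":8},
  {"dp":[0,0,0],"turn":[0,0,0],"gripper":8},
  {"dp":[0,0,0],"turn":[0,0,0],"gripper":8},
  {"dp":[0,0,0],"turn":[0,0,0],"gripper":8},
  {"dp":[0,0,0],"turn":[0,0,0],"gripper":8},
  {"dp":[0,0,0],"turn":[0,0,0],"gripper":8},
  {"dp":[0,0,0],"turn":[0,0,0],"gripper":8},
  {"dp":[0,0,0],"turn":[0,0,0],"gripper":8},
], force=90)

```text
time: 10.75
tool_pos: [0.4096, 0.2581, 0.0309]
orientation: [[-0.962, -0.271, 0.003], [-0.271, 0.962, 0.001], [-0.003, 0.0, -1.0]]
wrist_force: [-0.9, -0.8, 5.4]
gripper_width: 0.173
grip_force: 89.5
```

>>> send_rows([
  {"dp":[0,0,-10],"turn":[0,0,0],"gripper":8},
  {"dp":[0,0,-30],"turn":[0,0,0],"gripper":8},
  {"dp":[0,0,-55],"turn":[0,0,0],"gripper":8},
  {"dp":[0,0,-80],"turn":[0,0,0],"gripper":8},
  {"dp":[0,0,-105],"turn":[0,0,0],"gripper":8},
  {"dp":[0,0,-110],"turn":[0,0,0],"gripper":8},
  {"dp":[0,0,-110],"turn":[0,0,0],"gripper":8},
  {"dp":[0,0,-110],"turn":[0,0,0],"gripper":8},
])

```text
time: 11.55
tool_pos: [0.4068, 0.2569, 0.1376]
orientation: [[-0.962, -0.271, -0.003], [-0.271, 0.962, -0.001], [0.003, -0.001, -1.0]]
wrist_force: [-0.3, -0.8, -4.6]
gripper_width: 0.17
grip_force: 88.2
```

```bash
python3 plan.py 525 33 125 142 525 33 125 89.3 525 33 70 89.3; python3 meas.py pots
```

```text
t 11.55 p [406.8 256.9 137.6] yaw -164.3 F [-0.3 -0.8 -4.6] q [ 0.42  0.02  2.02 -0.    1.11 -1.43] w 0.17 gf 88.2
dp [ -53.  -247.5   12.6] turn [-0.1 -0.2 53.7]
dp [0. 0. 0.] turn [ 0.   0.  52.7]
dp [ 0.  0. 55.] turn [0. 0. 0.]
pots top (0.4273, -0.2275) (0.4276, -0.227) (109.9, 109.9) 69.4000015258789 6991
pots top (0.543, 0.3638) (0.5431, 0.3635) (47.0, 46.7) 63.400001525878906 1685
pots top (0.5487, -0.3632) (0.5496, -0.3654) (80.5, 72.5) 0.0 4560
pots top (0.6222, 0.2812) (0.6224, 0.2812) (47.6, 46.9) 28.600000381469727 1725
pots top (0.6359, 0.1992) (0.6356, 0.1992) (47.9, 47.0) 66.4000015258789 1721
pots top (0.6677, -0.1517) (0.6676, -0.1517) (104.0, 16.0) 95.5999984741211 1441
pots top (0.7254, -0.3275) (0.725, -0.3272) (91.3, 66.8) 105.19999694824219 5763
pots top (0.797, 0.1428) (0.7969, 0.1426) (92.5, 92.0) 90.0 6644
pots side (0.2208, -0.0787) (0.2162, -0.0766) (126.5, 40.5) 90.0 3162
pots side (0.2172, 0.1346) (0.2195, 0.132) (64.1, 45.8) 30.200000762939453 1584
pots side (0.245, 0.371) (0.2364, 0.36) (205.0, 89.0) 90.0 10014
pots side (0.2941, -0.0061) (0.2931, 0.0007) (125.5, 76.2) 39.599998474121094 4964
pots side (0.3578, 0.0318) (0.3607, 0.0344) (81.9, 44.6) 92.69999694824219 1686
pots side (0.4005, 0.4349) (0.397, 0.4372) (245.1, 138.8) 13.600000381469727 26572
pots side (0.45, -0.3448) (0.4601, -0.3655) (111.0, 109.5) 0.0 5213
pots side (0.5825, -0.0942) (0.578, -0.1237) (356.3, 76.0) 80.69999694824219 9287
pots side (0.6743, 0.0752) (0.6975, 0.1213) (949.5, 351.5) 90.0 162997
```

>>> send_rows([
  {"dp":[-53,-247.5,12.5],"turn":[0,0,54],"gripper":8},
  {"dp":[-53,-247.5,12.5],"turn":[0,0,54],"gripper":8},
  {"dp":[-53,-247.5,12.5],"turn":[0,0,54],"gripper":8},
  {"dp":[-53,-247.5,12.5],"turn":[0,0,54],"gripper":8},
  {"dp":[-53,-247.5,12.5],"turn":[0,0,54],"gripper":8},
  {"dp":[-53,-247.5,12.5],"turn":[0,0,54],"gripper":8},
  {"dp":[-53,-247.5,12.5],"turn":[0,0,54],"gripper":8},
  {"dp":[-53,-247.5,12.5],"turn":[0,0,54],"gripper":8},
  {"dp":[-53,-247.5,12.5],"turn":[0,0,54],"gripper":8},
])

```text
time: 12.55
tool_pos: [0.5254, 0.0338, 0.1255]
orientation: [[-0.786, 0.618, -0.003], [0.618, 0.786, 0.0], [0.002, -0.001, -1.0]]
wrist_force: [0.2, -0.2, -3.8]
gripper_width: 0.172
grip_force: 89.1
```

>>> send_rows([
  {"dp":[0,0,0],"turn":[0,0,7],"gripper":8},
  {"dp":[0,0,0],"turn":[0,0,14],"gripper":8},
  {"dp":[0,0,0],"turn":[0,0,21],"gripper":8},
  {"dp":[0,0,0],"turn":[0,0,28],"gripper":8},
  {"dp":[0,0,0],"turn":[0,0,35],"gripper":8},
  {"dp":[0,0,0],"turn":[0,0,42],"gripper":8},
  {"dp":[0,0,0],"turn":[0,0,49],"gripper":8},
  {"dp":[0,0,0],"turn":[0,0,52.5],"gripper":8},
  {"dp":[0,0,0],"turn":[0,0,52.5],"gripper":8},
  {"dp":[0,0,0],"turn":[0,0,52.5],"gripper":8},
])

```text
time: 13.55
tool_pos: [0.526, 0.0341, 0.1265]
orientation: [[0.011, 1.0, -0.001], [1.0, -0.011, -0.0], [-0.0, -0.001, -1.0]]
wrist_force: [0.1, -0.3, -4.3]
gripper_width: 0.172
grip_force: 89.1
```

```bash
python3 plan.py 525 33 68 89.3
```

```text
t 13.55 p [526.   34.1 126.5] yaw 89.4 F [ 0.1 -0.3 -4.3] q [-0.07  0.13  1.93 -0.    1.09 -0.06] w 0.172 gf 89.1
dp [-1.1 -1.  58.5] turn [-0.   0.   0.1]
```

>>> send_rows([
  {"dp":[-1,-1,15],"turn":[0,0,0],"gripper":8},
  {"dp":[-1,-1,30],"turn":[0,0,0],"gripper":8},
  {"dp":[-1,-1,45],"turn":[0,0,0],"gripper":8},
  {"dp":[-1,-1,58],"turn":[0,0,0],"gripper":8},
  {"dp":[-1,-1,61],"turn":[0,0,0],"gripper":8},
  {"dp":[-1,-1,61],"turn":[0,0,0],"gripper":8},
  {"dp":[-1,-1,61],"turn":[0,0,0],"gripper":8},
  {"dp":[-1,-1,61],"turn":[0,0,0],"gripper":8},
])

```text
time: 14.35
tool_pos: [0.5264, 0.0326, 0.0667]
orientation: [[0.013, 1.0, 0.002], [1.0, -0.013, -0.0], [-0.0, 0.002, -1.0]]
wrist_force: [0.5, -0.0, -4.0]
gripper_width: 0.172
grip_force: 89.1
```

Run:
```python
from plan import *
plan()
z=observe()['tool_pos'][2]-.029+.01
c=cam('top');d=cam('side');np.savez('pics/c.npz',t=c['pixels'],s=d['pixels'])
a=rect(c,.42,.63,-.1,.17,z,.0007);b=rect(d,.42,.63,-.1,.17,z,.0007)
im=np.hstack([a,b]);print(im.shape,z);cv2.imwrite('pics/p1.png',im)
```

```text
t 14.35 p [526.4  32.6  66.7] yaw 89.2 F [ 0.5 -0.  -4. ] q [-0.07  0.22  1.96  0.    0.97 -0.06] w 0.172 gf 89.1
(301, 772, 3) 0.047710481336379014
```

View pics/p1.png

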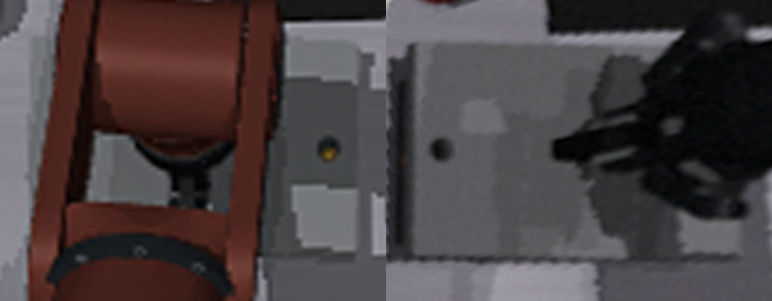

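The top crop shows the -y hole at (328,150), with brass just visible through it at (328,154). The side crop shows the +y hole at (441,149). Both look within about 1.5 mm, so I'll refine to subpixel.

```bash
python3 - <<'E'
from h import *
c=cam('top');d=cam('side')
z=.0667-.029+.01
for cc,(x,y),n in((c,(.525,-.0596),'t'),(d,(.5257,.1315),'s')):
    im=rect(cc,x-.016,x+.016,y-.016,y+.016,z).astype(int);g=im.max(2)
    m=(g<(np.percentile(g,90)+np.percentile(g,3))/2)
    n2,l,st,ce=cv2.connectedComponentsWithStats(m.astype(np.uint8))
    for k in range(1,n2):
        if st[k,4]>60: print(n,'hole',(x+.016-ce[k][1]*.0005).round(4),(y+.016-ce[k][0]*.0005).round(4),st[k,2:]*.5)
    print(np.percentile(g,[3,50,90]))
E
python3 plan.py 526 33 60 89.3
```

```text
t hole 0.5285 -0.0596 [ 16.5  13.  266. ]
[29. 73. 75.]
s hole 0.5253 0.1324 [ 15.   15.5 353. ]
[22. 94. 97.]
t 14.55 p [525.9  32.6  66.4] yaw 89.2 F [-0.3 -0.2 -3.6] q [-0.07  0.22  1.96  0.    0.97 -0.06] w 0.171 gf 89.1
dp [0.4 0.1 6.4] turn [ 0.1  0.  -0.1]
```

>>> send_rows([
  {"dp":[-1,-1.8,0],"turn":[0,0,0.4],"gripper":8},
  {"dp":[-1,-1.8,0],"turn":[0,0,0.4],"gripper":8},
  {"dp":[-1,-1.8,4],"turn":[0,0,0.4],"gripper":8},
  {"dp":[-1,-1.8,8],"turn":[0,0,0.4],"gripper":8},
  {"dp":[-1,-1.8,11],"turn":[0,0,0.4],"gripper":8},
  {"dp":[-1,-1.8,13],"turn":[0,0,0.4],"gripper":8},
  {"dp":[-1,-1.8,15],"turn":[0,0,0.4],"gripper":8},
  {"dp":[-1,-1.8,15],"turn":[0,0,0.4],"gripper":8},
])

```text
time: 15.35
tool_pos: [0.5233, 0.0317, 0.0504]
orientation: [[0.02, 1.0, -0.001], [1.0, -0.02, 0.0], [0.0, -0.001, -1.0]]
wrist_force: [0.1, -0.2, -4.7]
gripper_width: 0.172
grip_force: 89.3
```

Run:
```python
from plan import *
plan();print(observe()['moment'].round(2))
```

```text
t 15.35 p [523.3  31.7  50.4] yaw 88.8 F [ 0.1 -0.2 -4.7] q [-0.07  0.24  1.97 -0.    0.93 -0.05] w 0.172 gf 89.3
[-0.02  0.02  0.04]
```

>>> send_rows([
  {"dp":[0,0,1.5],"turn":[0,0,0],"gripper":8},
  {"dp":[0,0,3],"turn":[0,0,0],"gripper":8},
  {"dp":[0,0,4.5],"turn":[0,0,0],"gripper":8},
  {"dp":[0,0,6],"turn":[0,0,0],"gripper":8},
  {"dp":[0,0,6],"turn":[0,0,0],"gripper":8},
])

```text
time: 15.85
tool_pos: [0.5235, 0.0317, 0.0446]
orientation: [[0.02, 1.0, -0.0], [1.0, -0.02, -0.0], [-0.0, -0.0, -1.0]]
wrist_force: [0.6, -0.1, -3.7]
gripper_width: 0.172
grip_force: 89.3
```

Run:
```python
from plan import *
plan();print(observe()['moment'].round(2))
```

```text
t 15.85 p [523.5  31.7  44.6] yaw 88.8 F [ 0.6 -0.1 -3.7] q [-0.07  0.25  1.97 -0.    0.92 -0.05] w 0.172 gf 89.3
[-0.02 -0.04  0.01]
```

Sliding onto the pins cleanly; continue to seat.

>>> send_rows([
  {"dp":[0,0,1],"turn":[0,0,0],"gripper":8},
  {"dp":[0,0,2],"turn":[0,0,0],"gripper":8},
  {"dp":[0,0,3],"turn":[0,0,0],"gripper":8},
  {"dp":[0,0,4],"turn":[0,0,0],"gripper":8},
  {"dp":[0,0,5],"turn":[0,0,0],"gripper":8},
  {"dp":[0,0,5],"turn":[0,0,0],"gripper":8},
])

```text
time: 16.45
tool_pos: [0.5236, 0.0317, 0.0409]
orientation: [[0.02, 1.0, -0.001], [1.0, -0.02, -0.0], [-0.0, -0.001, -1.0]]
wrist_force: [-4.6, 1.6, 4.8]
gripper_width: 0.173
grip_force: 90.5
```

Run:
```python
from plan import *
plan();print(observe()['moment'].round(2))
```

```text
t 16.45 p [523.6  31.7  40.9] yaw 88.9 F [-4.6  1.6  4.8] q [-0.07  0.26  1.97 -0.    0.92 -0.05] w 0.173 gf 90.5
[-0.17  0.52 -0.04]
```

Seated at exactly the expected height (40.9 mm). Release, rise and re-measure the pots.

>>> send_rows([
  {"dp":[0,0,0],"turn":[0,0,0],"gripper":45},
  {"dp":[0,0,0],"turn":[0,0,0],"gripper":45},
  {"dp":[0,0,0],"turn":[0,0,0],"gripper":45},
  {"dp":[0,0,0],"turn":[0,0,0],"gripper":45},
  {"dp":[0,0,-20],"turn":[0,0,0],"gripper":45},
  {"dp":[0,0,-60],"turn":[0,0,0],"gripper":70},
  {"dp":[0,0,-100],"turn":[0,0,0],"gripper":70},
  {"dp":[0,0,-130],"turn":[0,0,0],"gripper":70},
  {"dp":[0,0,-130],"turn":[0,0,0],"gripper":70},
  {"dp":[0,0,-130],"turn":[0,0,0],"gripper":70},
])

```text
time: 17.45
tool_pos: [0.5242, 0.0316, 0.1707]
orientation: [[0.02, 1.0, 0.002], [1.0, -0.02, -0.0], [-0.0, 0.002, -1.0]]
wrist_force: [0.7, -0.1, -0.7]
gripper_width: 0.818
grip_force: 0.0
```

```bash
cat > pots.py <<'E'
from plan import *
# white, purple, red pots: robust circle blobs of ~46 mm at z=.06 per camera; args: waypoint template
cs={n:cam(n) for n in('top','side')}
def pots(zt=.06,lo=(.3,.85,-.2,.55)):
    for n,c in cs.items():
        im=rect(c,*lo,zt).astype(int);b,g,r=im[...,0],im[...,1],im[...,2]
        mx=im.max(2);sat=mx-im.min(2)
        for nm,m in(('w',(g>(147 if n=='top' else 152))&(abs(r-b)<15)),('red',(r-g>60)),('pur',(b-g>30))):
            for B in blobs(cv2.medianBlur(m.astype(np.uint8),5),lo[1],lo[3],mn=500):
                if 38<B['s'][0]<(56 if nm=='w' else 90) and B['s'][1]>38: print(n,nm,zt,B['c'],B['m'],B['s'])
if __name__=='__main__': pots();pots(.08,(.42,.62,-.1,.17));plan((634,198.7,100,90),(634,198.7,18,90))
E
python3 pots.py
```

```text
top w 0.06 (0.4455, 0.4292) (0.4453, 0.4288) (48.4, 46.3)
top w 0.06 (0.543, 0.3638) (0.5431, 0.3635) (47.0, 46.7)
top w 0.06 (0.6221, 0.2811) (0.6224, 0.2812) (47.4, 46.9)
top w 0.06 (0.6358, 0.1995) (0.6356, 0.1992) (47.5, 47.0)
top pur 0.06 (0.7129, 0.279) (0.7127, 0.2792) (50.1, 48.5)
side w 0.06 (0.4432, 0.428) (0.4428, 0.4279) (48.0, 47.5)
side w 0.06 (0.5407, 0.3629) (0.5405, 0.3629) (48.9, 47.1)
side w 0.06 (0.6195, 0.2803) (0.6195, 0.2803) (48.0, 47.5)
side w 0.06 (0.6327, 0.1982) (0.6329, 0.1984) (48.1, 47.4)
side red 0.06 (0.66, 0.1213) (0.6591, 0.118) (87.4, 48.0)
side red 0.06 (0.7099, 0.2802) (0.7101, 0.2804) (43.7, 42.6)
side pur 0.06 (0.7009, 0.2928) (0.7027, 0.2916) (82.2, 48.9)
t 17.55 p [522.4  31.8 168.3] yaw 88.8 F [ 0.4 -0.7 -0.4] q [-0.07  0.07  1.91  0.    1.17 -0.05] w 0.818 gf 0.0
dp [169.2 108.4  68. ] turn [-0.2 -0.  -1.2]
dp [ 0.  0. 82.] turn [0. 0. 0.]
```

>>> send_rows([
  {"dp":[169,108.5,68],"turn":[0,0,0],"gripper":78},
  {"dp":[169,108.5,68],"turn":[0,0,0],"gripper":78},
  {"dp":[169,108.5,68],"turn":[0,0,0],"gripper":78},
  {"dp":[169,108.5,68],"turn":[0,0,0],"gripper":78},
  {"dp":[169,108.5,68],"turn":[0,0,0],"gripper":78},
  {"dp":[169,108.5,68],"turn":[0,0,0],"gripper":78},
  {"dp":[169,108.5,68],"turn":[0,0,0],"gripper":78},
  {"dp":[169,108.5,68],"turn":[0,0,0],"gripper":78},
])

```text
time: 18.35
tool_pos: [0.6349, 0.197, 0.102]
orientation: [[0.021, 1.0, -0.001], [1.0, -0.021, -0.001], [-0.001, -0.001, -1.0]]
wrist_force: [-0.4, -1.0, -0.0]
gripper_width: 0.913
grip_force: 0.0
```

```bash
python3 plan.py 634 198.7 18 90
```

```text
t 18.35 p [634.9 197.  102. ] yaw 88.8 F [-0.4 -1.  -0. ] q [ 0.2   0.43  1.6  -0.    1.11  0.22] w 0.913 gf 0.0
dp [ 1.7 -0.8 84. ] turn [-0.   0.  -1.2]
```

>>> send_rows([
  {"dp":[1.5,-1,30],"turn":[0,0,0],"gripper":78},
  {"dp":[1.5,-1,55],"turn":[0,0,0],"gripper":78},
  {"dp":[1.5,-1,75],"turn":[0,0,0],"gripper":78},
  {"dp":[1.5,-1,84],"turn":[0,0,0],"gripper":78},
  {"dp":[1.5,-1,84],"turn":[0,0,0],"gripper":78},
  {"dp":[1.5,-1,84],"turn":[0,0,0],"gripper":40},
  {"dp":[1.5,-1,84],"turn":[0,0,0],"gripper":40},
  {"dp":[1.5,-1,84],"turn":[0,0,0],"gripper":40},
  {"dp":[1.5,-1,84],"turn":[0,0,0],"gripper":40},
  {"dp":[1.5,-1,84],"turn":[0,0,0],"gripper":40},
], force=50)

```text
time: 19.35
tool_pos: [0.636, 0.2002, 0.0201]
orientation: [[0.02, 1.0, 0.003], [1.0, -0.02, 0.0], [0.0, 0.003, -1.0]]
wrist_force: [-0.5, -2.0, 6.6]
gripper_width: 0.555
grip_force: 51.1
```

>>> send_rows([
  {"dp":[0,0,0],"turn":[0,0,0],"gripper":40},
  {"dp":[0,0,-20],"turn":[0,0,0],"gripper":40},
  {"dp":[0,0,-50],"turn":[0,0,0],"gripper":40},
  {"dp":[0,0,-80],"turn":[0,0,0],"gripper":40},
  {"dp":[0,0,-100],"turn":[0,0,0],"gripper":40},
  {"dp":[0,0,-100],"turn":[0,0,0],"gripper":40},
  {"dp":[0,0,-100],"turn":[0,0,0],"gripper":40},
])

```text
time: 20.05
tool_pos: [0.6344, 0.2, 0.1176]
orientation: [[0.02, 1.0, 0.0], [1.0, -0.02, 0.0], [0.0, 0.0, -1.0]]
wrist_force: [-0.2, 0.7, -1.2]
gripper_width: 0.561
grip_force: 51.7
```

```bash
python3 plan.py 566 -37 118 90 566 -37 41 90
```

```text
t 20.05 p [634.4 200.  117.6] yaw 88.8 F [-0.2  0.7 -1.2] q [0.2  0.41 1.59 0.   1.14 0.22] w 0.561 gf 51.7
dp [-238.3  -63.6   -0.4] turn [ 0.  -0.  -1.2]
dp [ 0.  0. 77.] turn [0. 0. 0.]
```

>>> send_rows([
  {"dp":[-238,-63.5,0],"turn":[0,0,0],"gripper":40},
  {"dp":[-238,-63.5,0],"turn":[0,0,0],"gripper":40},
  {"dp":[-238,-63.5,0],"turn":[0,0,0],"gripper":40},
  {"dp":[-238,-63.5,0],"turn":[0,0,0],"gripper":40},
  {"dp":[-238,-63.5,0],"turn":[0,0,0],"gripper":40},
  {"dp":[-238,-63.5,0],"turn":[0,0,0],"gripper":40},
  {"dp":[-238,-63.5,0],"turn":[0,0,0],"gripper":40},
  {"dp":[-238,-63.5,0],"turn":[0,0,0],"gripper":40},
  {"dp":[-238,-63.5,0],"turn":[0,0,0],"gripper":40},
])

```text
time: 20.95
tool_pos: [0.5661, -0.0353, 0.117]
orientation: [[0.018, 1.0, -0.001], [1.0, -0.018, 0.001], [0.001, -0.001, -1.0]]
wrist_force: [0.6, 0.2, -1.7]
gripper_width: 0.558
grip_force: 51.8
```

```bash
python3 plan.py 566 -37 41 90
```

```text
t 20.95 p [566.1 -35.3 117. ] yaw 88.9 F [ 0.6  0.2 -1.7] q [-0.19  0.22  1.84  0.    1.08 -0.17] w 0.558 gf 51.8
dp [-1.8  0.1 76. ] turn [-0.1 -0.  -1.1]
```

>>> send_rows([
  {"dp":[-2,0,30],"turn":[0,0,0],"gripper":40},
  {"dp":[-2,0,55],"turn":[0,0,0],"gripper":40},
  {"dp":[-2,0,68],"turn":[0,0,0],"gripper":40},
  {"dp":[-2,0,73],"turn":[0,0,0],"gripper":40},
  {"dp":[-2,0,75.5],"turn":[0,0,0],"gripper":40},
  {"dp":[-2,0,76.5],"turn":[0,0,0],"gripper":40},
  {"dp":[-2,0,77],"turn":[0,0,0],"gripper":40},
  {"dp":[-2,0,77],"turn":[0,0,0],"gripper":40},
])

```text
time: 21.75
tool_pos: [0.567, -0.0388, 0.0418]
orientation: [[0.02, 1.0, 0.002], [1.0, -0.02, -0.0], [-0.0, 0.002, -1.0]]
wrist_force: [-0.4, -0.3, -1.4]
gripper_width: 0.56
grip_force: 51.9
```

>>> send_rows([
  {"dp":[0,0,0],"turn":[0,0,0],"gripper":40},
])

```text
time: 21.85
tool_pos: [0.5667, -0.0389, 0.0416]
orientation: [[0.02, 1.0, 0.001], [1.0, -0.02, -0.0], [-0.0, 0.001, -1.0]]
wrist_force: [-0.1, -0.2, -1.8]
gripper_width: 0.56
grip_force: 51.9
```

>>> send_rows([
  {"dp":[0,0,1],"turn":[0,0,0],"gripper":40},
  {"dp":[0,0,2],"turn":[0,0,0],"gripper":40},
  {"dp":[0,0,2],"turn":[0,0,0],"gripper":40},
  {"dp":[0,0,2],"turn":[0,0,0],"gripper":40},
])

```text
time: 22.25
tool_pos: [0.5666, -0.0389, 0.0401]
orientation: [[0.02, 1.0, 0.001], [1.0, -0.02, -0.0], [-0.0, 0.001, -1.0]]
wrist_force: [-2.8, 0.1, 5.0]
gripper_width: 0.562
grip_force: 52.1
```

>>> send_rows([
  {"dp":[0,0,0],"turn":[0,0,0],"gripper":65},
  {"dp":[0,0,0],"turn":[0,0,0],"gripper":65},
  {"dp":[0,0,0],"turn":[0,0,0],"gripper":65},
  {"dp":[0,0,-20],"turn":[0,0,0],"gripper":65},
  {"dp":[0,0,-60],"turn":[0,0,0],"gripper":70},
  {"dp":[0,0,-80],"turn":[0,0,0],"gripper":78},
  {"dp":[0,0,-80],"turn":[0,0,0],"gripper":78},
  {"dp":[0,0,-80],"turn":[0,0,0],"gripper":78},
])

```text
time: 23.05
tool_pos: [0.5662, -0.0387, 0.1188]
orientation: [[0.02, 1.0, 0.0], [1.0, -0.02, -0.0], [-0.0, 0.0, -1.0]]
wrist_force: [-1.2, -0.2, 0.0]
gripper_width: 0.915
grip_force: 0.0
```

```bash
python3 pots.py; python3 plan.py 621 281 105 165; python3 plan.py 621 281 105 180
```

```text
top w 0.06 (0.4452, 0.429) (0.4453, 0.4288) (47.6, 47.0)
top w 0.06 (0.5428, 0.3639) (0.5431, 0.3635) (47.0, 46.7)
top w 0.06 (0.6222, 0.2812) (0.6224, 0.2812) (47.6, 46.9)
top red 0.06 (0.6677, 0.1025) (0.6673, 0.1021) (48.5, 48.0)
top pur 0.06 (0.7128, 0.2792) (0.7127, 0.2792) (49.9, 48.7)
side w 0.06 (0.443, 0.4281) (0.4428, 0.4279) (48.2, 47.1)
side w 0.06 (0.5407, 0.3629) (0.5405, 0.3629) (48.8, 47.1)
side w 0.06 (0.6197, 0.28) (0.6195, 0.2801) (48.4, 47.7)
side red 0.06 (0.6595, 0.1213) (0.6588, 0.1181) (88.0, 48.3)
side red 0.06 (0.7102, 0.2801) (0.7101, 0.2803) (44.0, 42.3)
side pur 0.06 (0.6994, 0.2915) (0.7026, 0.2916) (81.6, 49.2)
t 23.15 p [564.7 -38.4 117. ] yaw 88.8 F [-0.7 -0.1  0. ] q [-0.19  0.22  1.84  0.    1.08 -0.17] w 0.915 gf 0.0
dp [238.5  64.5  16.9] turn [-0.2 -0.  -1.2]
dp [ 0.  0. 82.] turn [0. 0. 0.]
t 23.15 p [564.7 -38.4 117. ] yaw 88.8 F [-0.7 -0.1  0. ] q [-0.19  0.22  1.84  0.    1.08 -0.17] w 0.915 gf 0.0
dp [320.5  49.8  12. ] turn [ -0.1  -0.2 -76.2]
t 23.15 p [564.7 -38.4 117. ] yaw 88.8 F [-0.7 -0.1  0. ] q [-0.19  0.22  1.84  0.    1.08 -0.17] w 0.915 gf 0.0
dp [320.5  49.8  12. ] turn [ -0.1  -0.2 -91.2]
```

>>> send_rows([
  {"dp":[320.5,50,12],"turn":[0,0,-76],"gripper":78},
  {"dp":[320.5,50,12],"turn":[0,0,-76],"gripper":78},
  {"dp":[320.5,50,12],"turn":[0,0,-76],"gripper":78},
  {"dp":[320.5,50,12],"turn":[0,0,-76],"gripper":78},
  {"dp":[320.5,50,12],"turn":[0,0,-76],"gripper":78},
  {"dp":[320.5,50,12],"turn":[0,0,-76],"gripper":78},
  {"dp":[320.5,50,12],"turn":[0,0,-76],"gripper":78},
  {"dp":[320.5,50,12],"turn":[0,0,-76],"gripper":78},
  {"dp":[320.5,50,12],"turn":[0,0,-76],"gripper":78},
  {"dp":[320.5,50,12],"turn":[0,0,-76],"gripper":78},
])

```text
time: 24.15
tool_pos: [0.621, 0.2807, 0.104]
orientation: [[-0.965, 0.261, -0.004], [0.261, 0.965, -0.001], [0.004, -0.002, -1.0]]
wrist_force: [-0.0, -0.2, 0.3]
gripper_width: 0.919
grip_force: 0.0
```

>>> send_rows([
  {"dp":[0,0,0],"turn":[0,0,0],"gripper":78},
  {"dp":[0,0,0],"turn":[0,0,0],"gripper":78},
  {"dp":[0,0,0],"turn":[0,0,0],"gripper":78},
])

```text
time: 24.45
tool_pos: [0.6225, 0.2803, 0.1064]
orientation: [[-0.965, 0.263, -0.001], [0.263, 0.965, -0.0], [0.0, -0.0, -1.0]]
wrist_force: [-0.3, -0.8, 0.6]
gripper_width: 0.911
grip_force: 0.0
```

```bash
python3 plan.py 621 281 18 165
```

```text
t 24.45 p [622.5 280.3 106.4] yaw 164.7 F [-0.3 -0.8  0.6] q [ 0.32  0.46  1.55  0.    1.13 -0.98] w 0.911 gf 0.0
dp [ 1.6  0.3 88.5] turn [-0.  -0.  -0.3]
```

>>> send_rows([
  {"dp":[1.5,0.5,30],"turn":[0,0,0],"gripper":78},
  {"dp":[1.5,0.5,60],"turn":[0,0,0],"gripper":78},
  {"dp":[1.5,0.5,80],"turn":[0,0,0],"gripper":78},
  {"dp":[1.5,0.5,88],"turn":[0,0,0],"gripper":78},
  {"dp":[1.5,0.5,88],"turn":[0,0,0],"gripper":78},
  {"dp":[1.5,0.5,88],"turn":[0,0,0],"gripper":40},
  {"dp":[1.5,0.5,88],"turn":[0,0,0],"gripper":40},
  {"dp":[1.5,0.5,88],"turn":[0,0,0],"gripper":40},
  {"dp":[1.5,0.5,88],"turn":[0,0,0],"gripper":40},
  {"dp":[1.5,0.5,88],"turn":[0,0,0],"gripper":40},
])

```text
time: 25.45
tool_pos: [0.6232, 0.2821, 0.0212]
orientation: [[-0.965, 0.262, 0.004], [0.262, 0.965, 0.001], [-0.003, 0.002, -1.0]]
wrist_force: [-0.2, -1.0, 6.2]
gripper_width: 0.557
grip_force: 51.7
```

>>> send_rows([
  {"dp":[0,0,0],"turn":[0,0,0],"gripper":40},
  {"dp":[0,0,-20],"turn":[0,0,0],"gripper":40},
  {"dp":[0,0,-50],"turn":[0,0,0],"gripper":40},
  {"dp":[0,0,-90],"turn":[0,0,0],"gripper":40},
  {"dp":[0,0,-115],"turn":[0,0,0],"gripper":40},
  {"dp":[0,0,-115],"turn":[0,0,0],"gripper":40},
  {"dp":[0,0,-115],"turn":[0,0,0],"gripper":40},
])

```text
time: 26.15
tool_pos: [0.6211, 0.2816, 0.1337]
orientation: [[-0.965, 0.262, 0.0], [0.262, 0.965, 0.0], [-0.0, 0.0, -1.0]]
wrist_force: [-0.5, 0.2, -2.4]
gripper_width: 0.557
grip_force: 51.7
```

```bash
python3 plan.py 482 -37 130 179 482 -37 43 179
```

```text
t 26.15 p [621.1 281.6 133.7] yaw 164.8 F [-0.5  0.2 -2.4] q [ 0.32  0.42  1.54  0.    1.18 -0.98] w 0.557 gf 51.7
dp [  50.9 -343.9    3.7] turn [  0.    0.  -14.2]
dp [ 0.  0. 87.] turn [0. 0. 0.]
```

>>> send_rows([
  {"dp":[51,-344,4],"turn":[0,0,-14],"gripper":40},
  {"dp":[51,-344,4],"turn":[0,0,-14],"gripper":40},
  {"dp":[51,-344,4],"turn":[0,0,-14],"gripper":40},
  {"dp":[51,-344,4],"turn":[0,0,-14],"gripper":40},
  {"dp":[51,-344,4],"turn":[0,0,-14],"gripper":40},
  {"dp":[51,-344,4],"turn":[0,0,-14],"gripper":40},
  {"dp":[51,-344,4],"turn":[0,0,-14],"gripper":40},
  {"dp":[51,-344,4],"turn":[0,0,-14],"gripper":40},
  {"dp":[51,-344,4],"turn":[0,0,-14],"gripper":40},
  {"dp":[51,-344,4],"turn":[0,0,-14],"gripper":40},
])

```text
time: 27.15
tool_pos: [0.4814, -0.0362, 0.1284]
orientation: [[-1.0, 0.02, -0.002], [0.02, 1.0, 0.001], [0.002, 0.001, -1.0]]
wrist_force: [0.5, 0.2, -1.8]
gripper_width: 0.555
grip_force: 52.1
```

>>> send_rows([
  {"dp":[0,0,0],"turn":[0,0,0],"gripper":40},
  {"dp":[0,0,0],"turn":[0,0,0],"gripper":40},
])

```text
time: 27.35
tool_pos: [0.4824, -0.0359, 0.1295]
orientation: [[-1.0, 0.018, -0.001], [0.018, 1.0, 0.0], [0.001, 0.0, -1.0]]
wrist_force: [0.8, 0.4, -1.7]
gripper_width: 0.558
grip_force: 52.1
```

```bash
python3 plan.py 482 -37 43 179
```

```text
t 27.35 p [482.4 -35.9 129.5] yaw 179.0 F [ 0.8  0.4 -1.7] q [-0.22  0.03  2.03  0.    1.09 -1.77] w 0.558 gf 52.1
dp [ 0.3 -1.1 86.5] turn [ 0. -0. -0.]
```

>>> send_rows([
  {"dp":[0,-1,35],"turn":[0,0,0],"gripper":40},
  {"dp":[0,-1,65],"turn":[0,0,0],"gripper":40},
  {"dp":[0,-1,79],"turn":[0,0,0],"gripper":40},
  {"dp":[0,-1,84],"turn":[0,0,0],"gripper":40},
  {"dp":[0,-1,87],"turn":[0,0,0],"gripper":40},
  {"dp":[0,-1,88],"turn":[0,0,0],"gripper":40},
  {"dp":[0,-1,89],"turn":[0,0,0],"gripper":40},
  {"dp":[0,-1,89.5],"turn":[0,0,0],"gripper":40},
  {"dp":[0,-1,89.5],"turn":[0,0,0],"gripper":40},
  {"dp":[0,-1,89.5],"turn":[0,0,0],"gripper":40},
])

```text
time: 28.35
tool_pos: [0.483, -0.0383, 0.0412]
orientation: [[-1.0, 0.02, 0.002], [0.02, 1.0, -0.0], [-0.002, -0.0, -1.0]]
wrist_force: [-0.4, 0.2, 1.4]
gripper_width: 0.555
grip_force: 52.2
```

Contact. Release, rise and measure.

>>> send_rows([
  {"dp":[0,0,0],"turn":[0,0,0],"gripper":65},
  {"dp":[0,0,0],"turn":[0,0,0],"gripper":65},
  {"dp":[0,0,0],"turn":[0,0,0],"gripper":65},
  {"dp":[0,0,-20],"turn":[0,0,0],"gripper":65},
  {"dp":[0,0,-60],"turn":[0,0,0],"gripper":70},
  {"dp":[0,0,-80],"turn":[0,0,0],"gripper":78},
  {"dp":[0,0,-80],"turn":[0,0,0],"gripper":78},
  {"dp":[0,0,-80],"turn":[0,0,0],"gripper":78},
])

```text
time: 29.15
tool_pos: [0.4822, -0.0381, 0.1204]
orientation: [[-1.0, 0.02, 0.001], [0.02, 1.0, -0.0], [-0.001, -0.0, -1.0]]
wrist_force: [0.3, -0.4, -0.6]
gripper_width: 0.915
grip_force: 0.0
```

```bash
python3 pots.py|grep -v red|grep -v pur; python3 plan.py 542 363.3 105 180
```

```text
top w 0.06 (0.4451, 0.4289) (0.4453, 0.4287) (47.4, 46.7)
top w 0.06 (0.5429, 0.3638) (0.5431, 0.3634) (46.5, 46.5)
side w 0.06 (0.443, 0.428) (0.4428, 0.4279) (48.0, 47.0)
side w 0.06 (0.5407, 0.3629) (0.5405, 0.363) (48.3, 46.9)
side w 0.06 (0.5697, -0.0583) (0.5696, -0.0585) (48.6, 48.5)
side w 0.08 (0.5648, -0.0405) (0.5646, -0.0407) (47.4, 47.3)
t 29.25 p [480.8 -37.8 118.8] yaw 178.8 F [ 0.1 -0.1 -0.5] q [-0.22  0.05  2.03  0.    1.07 -1.77] w 0.913 gf 0.0
dp [-148.5  239.5   18.5] turn [-0.1 -0.2 88.8]
dp [ 0.  0. 82.] turn [0. 0. 0.]
t 29.25 p [480.8 -37.8 118.8] yaw 178.8 F [ 0.1 -0.1 -0.5] q [-0.22  0.05  2.03  0.    1.07 -1.77] w 0.913 gf 0.0
dp [-53.1 402.2  13.9] turn [ 0.  -0.2 -1.2]
```

>>> send_rows([
  {"dp":[-53,402,14],"turn":[0,0,0],"gripper":78},
  {"dp":[-53,402,14],"turn":[0,0,0],"gripper":78},
  {"dp":[-53,402,14],"turn":[0,0,0],"gripper":78},
  {"dp":[-53,402,14],"turn":[0,0,0],"gripper":78},
  {"dp":[-53,402,14],"turn":[0,0,0],"gripper":78},
  {"dp":[-53,402,14],"turn":[0,0,0],"gripper":78},
  {"dp":[-53,402,14],"turn":[0,0,0],"gripper":78},
  {"dp":[-53,402,14],"turn":[0,0,0],"gripper":78},
  {"dp":[-53,402,14],"turn":[0,0,0],"gripper":78},
  {"dp":[-53,402,14],"turn":[0,0,0],"gripper":78},
])

```text
time: 30.25
tool_pos: [0.5418, 0.3635, 0.1039]
orientation: [[-1.0, 0.017, -0.003], [0.017, 1.0, -0.002], [0.003, -0.002, -1.0]]
wrist_force: [-0.7, 0.2, -0.1]
gripper_width: 0.912
grip_force: 0.0
```

>>> send_rows([
  {"dp":[0,0,0],"turn":[0,0,0],"gripper":78},
  {"dp":[0,0,0],"turn":[0,0,0],"gripper":78},
  {"dp":[0,0,0],"turn":[0,0,0],"gripper":78},
])

```text
time: 30.55
tool_pos: [0.5432, 0.3611, 0.1061]
orientation: [[-1.0, 0.022, -0.001], [0.022, 1.0, -0.001], [0.001, -0.001, -1.0]]
wrist_force: [0.5, -0.2, 0.1]
gripper_width: 0.912
grip_force: 0.0
```

```bash
python3 plan.py 542 363.3 18 180
```

```text
t 30.55 p [543.2 361.1 106.1] yaw 178.7 F [ 0.5 -0.2  0.1] q [ 0.48  0.4   1.63 -0.    1.11 -1.07] w 0.912 gf 0.0
dp [ 1.2  2.2 88.1] turn [-0.  -0.  -1.3]
```

>>> send_rows([
  {"dp":[1,2,30],"turn":[0,0,0],"gripper":78},
  {"dp":[1,2,60],"turn":[0,0,0],"gripper":78},
  {"dp":[1,2,80],"turn":[0,0,0],"gripper":78},
  {"dp":[1,2,88],"turn":[0,0,0],"gripper":78},
  {"dp":[1,2,88],"turn":[0,0,0],"gripper":78},
  {"dp":[1,2,88],"turn":[0,0,0],"gripper":40},
  {"dp":[1,2,88],"turn":[0,0,0],"gripper":40},
  {"dp":[1,2,88],"turn":[0,0,0],"gripper":40},
  {"dp":[1,2,88],"turn":[0,0,0],"gripper":40},
  {"dp":[1,2,88],"turn":[0,0,0],"gripper":40},
])

```text
time: 31.55
tool_pos: [0.544, 0.3654, 0.0206]
orientation: [[-1.0, 0.02, 0.003], [0.02, 1.0, 0.001], [-0.003, 0.001, -1.0]]
wrist_force: [-0.5, -0.8, 6.0]
gripper_width: 0.561
grip_force: 51.5
```

>>> send_rows([
  {"dp":[0,0,0],"turn":[0,0,0],"gripper":40},
  {"dp":[0,0,-20],"turn":[0,0,0],"gripper":40},
  {"dp":[0,0,-50],"turn":[0,0,0],"gripper":40},
  {"dp":[0,0,-90],"turn":[0,0,0],"gripper":40},
  {"dp":[0,0,-115],"turn":[0,0,0],"gripper":40},
  {"dp":[0,0,-115],"turn":[0,0,0],"gripper":40},
  {"dp":[0,0,-115],"turn":[0,0,0],"gripper":40},
])

```text
time: 32.25
tool_pos: [0.5421, 0.3649, 0.1333]
orientation: [[-1.0, 0.02, 0.0], [0.02, 1.0, 0.0], [-0.0, 0.0, -1.0]]
wrist_force: [-0.9, -0.7, -1.9]
gripper_width: 0.564
grip_force: 51.7
```

```bash
python3 plan.py 566 103 130 179
```

```text
t 32.25 p [542.1 364.9 133.3] yaw 178.8 F [-0.9 -0.7 -1.9] q [ 0.49  0.37  1.62  0.    1.16 -1.07] w 0.564 gf 51.7
dp [ -29.2 -261.3    3.2] turn [ 0.   0.  -0.2]
```

>>> send_rows([
  {"dp":[-29,-261,3],"turn":[0,0,0],"gripper":40},
  {"dp":[-29,-261,3],"turn":[0,0,0],"gripper":40},
  {"dp":[-29,-261,3],"turn":[0,0,0],"gripper":40},
  {"dp":[-29,-261,3],"turn":[0,0,0],"gripper":40},
  {"dp":[-29,-261,3],"turn":[0,0,0],"gripper":40},
  {"dp":[-29,-261,3],"turn":[0,0,0],"gripper":40},
  {"dp":[-29,-261,3],"turn":[0,0,0],"gripper":40},
  {"dp":[-29,-261,3],"turn":[0,0,0],"gripper":40},
  {"dp":[-29,-261,3],"turn":[0,0,0],"gripper":40},
  {"dp":[-29,-261,3],"turn":[0,0,0],"gripper":40},
])

```text
time: 33.25
tool_pos: [0.5656, 0.105, 0.13]
orientation: [[-1.0, 0.018, -0.001], [0.018, 1.0, 0.0], [0.001, 0.0, -1.0]]
wrist_force: [0.8, -0.4, -1.7]
gripper_width: 0.558
grip_force: 52.0
```

```bash
python3 plan.py 566 103 40 179
```

```text
t 33.25 p [565.6 105.  130. ] yaw 179.0 F [ 0.8 -0.4 -1.7] q [ 0.06  0.22  1.81  0.    1.11 -1.49] w 0.558 gf 52.0
dp [-0.4 -2.  90. ] turn [ 0. -0. -0.]
```

>>> send_rows([
  {"dp":[-0.5,-2,35],"turn":[0,0,0],"gripper":40},
  {"dp":[-0.5,-2,65],"turn":[0,0,0],"gripper":40},
  {"dp":[-0.5,-2,79],"turn":[0,0,0],"gripper":40},
  {"dp":[-0.5,-2,84],"turn":[0,0,0],"gripper":40},
  {"dp":[-0.5,-2,87],"turn":[0,0,0],"gripper":40},
  {"dp":[-0.5,-2,88.5],"turn":[0,0,0],"gripper":40},
  {"dp":[-0.5,-2,90],"turn":[0,0,0],"gripper":40},
  {"dp":[-0.5,-2,90.5],"turn":[0,0,0],"gripper":40},
  {"dp":[-0.5,-2,90.5],"turn":[0,0,0],"gripper":40},
  {"dp":[-0.5,-2,90.5],"turn":[0,0,0],"gripper":40},
])

```text
time: 34.25
tool_pos: [0.5671, 0.1012, 0.0406]
orientation: [[-1.0, 0.02, 0.002], [0.02, 1.0, 0.0], [-0.002, 0.0, -1.0]]
wrist_force: [1.6, 0.3, -0.1]
gripper_width: 0.557
grip_force: 52.0
```

>>> send_rows([
  {"dp":[0,0,0.5],"turn":[0,0,0],"gripper":40},
  {"dp":[0,0,0.5],"turn":[0,0,0],"gripper":40},
  {"dp":[0,0,0.5],"turn":[0,0,0],"gripper":65},
  {"dp":[0,0,0],"turn":[0,0,0],"gripper":65},
  {"dp":[0,0,0],"turn":[0,0,0],"gripper":65},
  {"dp":[0,0,-20],"turn":[0,0,0],"gripper":65},
  {"dp":[0,0,-60],"turn":[0,0,0],"gripper":70},
  {"dp":[0,0,-80],"turn":[0,0,0],"gripper":78},
  {"dp":[0,0,-80],"turn":[0,0,0],"gripper":78},
  {"dp":[0,0,-80],"turn":[0,0,0],"gripper":78},
])

```text
time: 35.25
tool_pos: [0.5664, 0.1012, 0.1197]
orientation: [[-1.0, 0.02, 0.0], [0.02, 1.0, -0.0], [-0.0, 0.0, -1.0]]
wrist_force: [-0.8, 0.1, -0.3]
gripper_width: 0.912
grip_force: 0.0
```

```bash
python3 pots.py|grep -v red|grep -v pur; python3 plan.py 444 428.3 105 180
```

```text
top w 0.06 (0.4454, 0.4293) (0.4454, 0.4291) (48.3, 47.0)
t 35.35 p [564.9 101.1 117.9] yaw 178.8 F [-0.4  0.8 -0.3] q [ 0.05  0.23  1.82 -0.    1.09 -1.5 ] w 0.915 gf 0.0
dp [-67.2  98.9  17.6] turn [-0.2 -0.1 88.8]
dp [ 0.  0. 82.] turn [0. 0. 0.]
t 35.35 p [564.9 101.1 117.9] yaw 178.8 F [-0.4  0.8 -0.3] q [ 0.05  0.23  1.82 -0.    1.09 -1.5 ] w 0.915 gf 0.0
dp [127.4 324.7  13.2] turn [-0.  -0.2 -1.2]
```

>>> send_rows([
  {"dp":[127.5,325,13],"turn":[0,0,0],"gripper":78},
  {"dp":[127.5,325,13],"turn":[0,0,0],"gripper":78},
  {"dp":[127.5,325,13],"turn":[0,0,0],"gripper":78},
  {"dp":[127.5,325,13],"turn":[0,0,0],"gripper":78},
  {"dp":[127.5,325,13],"turn":[0,0,0],"gripper":78},
  {"dp":[127.5,325,13],"turn":[0,0,0],"gripper":78},
  {"dp":[127.5,325,13],"turn":[0,0,0],"gripper":78},
  {"dp":[127.5,325,13],"turn":[0,0,0],"gripper":78},
  {"dp":[127.5,325,13],"turn":[0,0,0],"gripper":78},
  {"dp":[127.5,325,13],"turn":[0,0,0],"gripper":78},
])

```text
time: 36.35
tool_pos: [0.4451, 0.4272, 0.1053]
orientation: [[-1.0, 0.021, -0.002], [0.021, 1.0, -0.002], [0.002, -0.002, -1.0]]
wrist_force: [-0.0, 0.3, -0.1]
gripper_width: 0.913
grip_force: 0.0
```

>>> send_rows([
  {"dp":[0,0,0],"turn":[0,0,0],"gripper":78},
  {"dp":[0,0,0],"turn":[0,0,0],"gripper":78},
  {"dp":[0,0,0],"turn":[0,0,0],"gripper":78},
])

```text
time: 36.65
tool_pos: [0.4462, 0.4278, 0.1069]
orientation: [[-1.0, 0.022, 0.0], [0.022, 1.0, -0.0], [-0.0, -0.0, -1.0]]
wrist_force: [-0.1, 0.4, 0.0]
gripper_width: 0.914
grip_force: 0.0
```

```bash
python3 plan.py 444 428.3 18 180
```

```text
t 36.65 p [446.2 427.8 106.9] yaw 178.7 F [-0.1  0.4  0. ] q [ 0.65  0.33  1.72 -0.    1.09 -0.9 ] w 0.914 gf 0.0
dp [ 2.2  0.5 88.9] turn [-0.   0.  -1.3]
```

>>> send_rows([
  {"dp":[2,0.5,30],"turn":[0,0,0],"gripper":78},
  {"dp":[2,0.5,60],"turn":[0,0,0],"gripper":78},
  {"dp":[2,0.5,80],"turn":[0,0,0],"gripper":78},
  {"dp":[2,0.5,89],"turn":[0,0,0],"gripper":78},
  {"dp":[2,0.5,89],"turn":[0,0,0],"gripper":78},
  {"dp":[2,0.5,89],"turn":[0,0,0],"gripper":40},
  {"dp":[2,0.5,89],"turn":[0,0,0],"gripper":40},
  {"dp":[2,0.5,89],"turn":[0,0,0],"gripper":40},
  {"dp":[2,0.5,89],"turn":[0,0,0],"gripper":40},
  {"dp":[2,0.5,89],"turn":[0,0,0],"gripper":40},
])

```text
time: 37.65
tool_pos: [0.445, 0.4302, 0.0198]
orientation: [[-1.0, 0.02, 0.003], [0.02, 1.0, 0.002], [-0.003, 0.002, -1.0]]
wrist_force: [0.1, -1.3, 5.2]
gripper_width: 0.558
grip_force: 51.4
```

>>> send_rows([
  {"dp":[0,0,0],"turn":[0,0,0],"gripper":40},
  {"dp":[0,0,-20],"turn":[0,0,0],"gripper":40},
  {"dp":[0,0,-50],"turn":[0,0,0],"gripper":40},
  {"dp":[0,0,-90],"turn":[0,0,0],"gripper":40},
  {"dp":[0,0,-115],"turn":[0,0,0],"gripper":40},
  {"dp":[0,0,-115],"turn":[0,0,0],"gripper":40},
  {"dp":[0,0,-115],"turn":[0,0,0],"gripper":40},
])

```text
time: 38.35
tool_pos: [0.4433, 0.4293, 0.1327]
orientation: [[-1.0, 0.02, 0.0], [0.02, 1.0, 0.0], [-0.0, 0.0, -1.0]]
wrist_force: [1.1, 0.0, -1.0]
gripper_width: 0.559
grip_force: 51.7
```

```bash
python3 plan.py 482 103 130 179
```

```text
t 38.35 p [443.3 429.3 132.7] yaw 178.8 F [ 1.1  0.  -1. ] q [ 0.66  0.3   1.71  0.    1.13 -0.9 ] w 0.559 gf 51.7
dp [ -45.2 -325.4    2.6] turn [ 0.   0.  -0.2]
```

>>> send_rows([
  {"dp":[-45,-326,3],"turn":[0,0,0],"gripper":40},
  {"dp":[-45,-326,3],"turn":[0,0,0],"gripper":40},
  {"dp":[-45,-326,3],"turn":[0,0,0],"gripper":40},
  {"dp":[-45,-326,3],"turn":[0,0,0],"gripper":40},
  {"dp":[-45,-326,3],"turn":[0,0,0],"gripper":40},
  {"dp":[-45,-326,3],"turn":[0,0,0],"gripper":40},
  {"dp":[-45,-326,3],"turn":[0,0,0],"gripper":40},
  {"dp":[-45,-326,3],"turn":[0,0,0],"gripper":40},
  {"dp":[-45,-326,3],"turn":[0,0,0],"gripper":40},
  {"dp":[-45,-326,3],"turn":[0,0,0],"gripper":40},
])

```text
time: 39.35
tool_pos: [0.4807, 0.1032, 0.1284]
orientation: [[-1.0, 0.02, -0.003], [0.02, 1.0, 0.0], [0.003, 0.0, -1.0]]
wrist_force: [-0.1, 0.4, -1.3]
gripper_width: 0.561
grip_force: 52.1
```

>>> send_rows([
  {"dp":[0,0,0],"turn":[0,0,0],"gripper":40},
  {"dp":[0,0,0],"turn":[0,0,0],"gripper":40},
])

```text
time: 39.55
tool_pos: [0.4816, 0.1035, 0.1295]
orientation: [[-1.0, 0.018, -0.001], [0.018, 1.0, 0.0], [0.001, 0.0, -1.0]]
wrist_force: [-0.2, -0.2, -0.5]
gripper_width: 0.556
grip_force: 52.1
```

```bash
python3 plan.py 482 103 39.5 179
```

```text
t 39.55 p [481.6 103.5 129.5] yaw 178.9 F [-0.2 -0.2 -0.5] q [ 0.07  0.05  2.01  0.    1.09 -1.48] w 0.556 gf 52.1
dp [-0.4 -0.5 90. ] turn [ 0.  -0.  -0.1]
```

>>> send_rows([
  {"dp":[-0.5,-0.5,35],"turn":[0,0,0],"gripper":40},
  {"dp":[-0.5,-0.5,65],"turn":[0,0,0],"gripper":40},
  {"dp":[-0.5,-0.5,79],"turn":[0,0,0],"gripper":40},
  {"dp":[-0.5,-0.5,84],"turn":[0,0,0],"gripper":40},
  {"dp":[-0.5,-0.5,87],"turn":[0,0,0],"gripper":40},
  {"dp":[-0.5,-0.5,89],"turn":[0,0,0],"gripper":40},
  {"dp":[-0.5,-0.5,90.5],"turn":[0,0,0],"gripper":40},
  {"dp":[-0.5,-0.5,91],"turn":[0,0,0],"gripper":40},
  {"dp":[-0.5,-0.5,91],"turn":[0,0,0],"gripper":40},
  {"dp":[-0.5,-0.5,91],"turn":[0,0,0],"gripper":40},
])

```text
time: 40.55
tool_pos: [0.4835, 0.102, 0.0399]
orientation: [[-1.0, 0.02, 0.002], [0.02, 1.0, 0.0], [-0.002, 0.0, -1.0]]
wrist_force: [-0.9, -0.2, 3.6]
gripper_width: 0.561
grip_force: 52.2
```

>>> send_rows([
  {"dp":[0,0,0],"turn":[0,0,0],"gripper":65},
  {"dp":[0,0,0],"turn":[0,0,0],"gripper":65},
  {"dp":[0,0,0],"turn":[0,0,0],"gripper":65},
  {"dp":[0,0,-20],"turn":[0,0,0],"gripper":65},
  {"dp":[0,0,-60],"turn":[0,0,0],"gripper":70},
  {"dp":[0,0,-110],"turn":[0,0,0],"gripper":60},
  {"dp":[0,0,-150],"turn":[0,0,0],"gripper":50},
  {"dp":[0,0,-150],"turn":[0,0,0],"gripper":45},
  {"dp":[0,0,-150],"turn":[0,0,0],"gripper":45},
])

```text
time: 41.45
tool_pos: [0.4832, 0.102, 0.19]
orientation: [[-1.0, 0.02, 0.003], [0.02, 1.0, 0.0], [-0.003, 0.0, -1.0]]
wrist_force: [-0.2, -0.2, -0.6]
gripper_width: 0.526
grip_force: 0.0
```

```bash
cat > pad.py <<'E'
from plan import *
for n in('top','side'):
    c=cam(n)
    for z,nm in((.026,'handle'),(.017,'blade')):
        lo=(.55,.8,-.3,.1);im=rect(c,*lo,z).astype(int);g=im[...,1]
        m=(g>145) if nm=='handle' else (g>75)&(g<145)
        mat=rect(c,*lo,.004)[...,1]
        # restrict to inside mat
        X=np.arange(lo[1],lo[0],-.0005)[:,None];Y=np.arange(lo[3],lo[2],-.0005)[None]
        m=m&(abs(X-.684)<.053)&(abs(Y+.101)<.115)
        for B in blobs(cv2.medianBlur(m.astype(np.uint8),5),lo[1],lo[3],mn=200): print(n,nm,B['c'],B['s'],float(B['th']))
E
python3 pad.py; python3 meas.py dish
python3 - <<'E'
from plan import *
plan((680,0,200,180))
d=cam('side');c=cam('top')
im=np.hstack([cv2.resize(d['pixels'][150:350,150:450,::-1],(600,400)) ]);cv2.imwrite('pics/q1.png',im)
E
```

```text
top handle (0.6629, -0.039) (33.2, 21.4) 92.9000015258789
top handle (0.6756, -0.1547) (106.1, 16.3) 95.5999984741211
top blade (0.674, -0.1148) (191.2, 25.2) 96.80000305175781
side handle (0.6793, -0.1671) (135.7, 56.7) 119.5
side blade (0.6838, -0.1172) (196.5, 105.5) 90.0
dish top (0.5531, -0.3711) (0.5527, -0.3714) (79.3, 78.2) 123.69999694824219 4812
t 41.65 p [480.7 101.8 186.4] yaw 178.8 F [ 0.1 -0.4 -0.6] q [ 0.07 -0.02  1.96 -0.    1.21 -1.48] w 0.525 gf 0.0
dp [-201.3  -97.7  -14.6] turn [-0.  -0.3 -1.2]
```

View pics/q1.png

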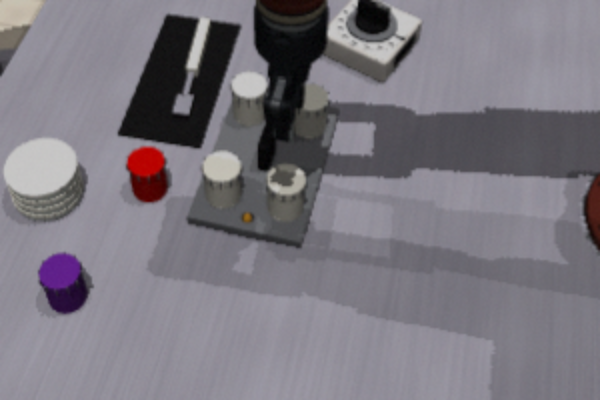

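All four pots stand on the plate: side crop (222,180), (288,190), (249,95) and (312,108), with the brass pin showing through the hole at (247,216). The paddle lies undisturbed. Next I'll check the dish centre with an overlay.

Run:
```python
from h import *
ims=[]
for n in('top','side'):
    c=cam(n);K=6;u0,v0=proj(c,(.555,-.375,.03))[0].astype(int)-33
    im=cv2.resize(c['pixels'][v0:v0+66,u0:u0+66,::-1],None,fx=K,fy=K,interpolation=cv2.INTER_CUBIC)
    t=np.linspace(0,2*np.pi,80)
    for r,z,col in((.05,.04,(0,255,0)),(.046,.04,(0,255,255))):
        p=(proj(c,np.c_[.555+r*np.cos(t),-.375+r*np.sin(t),np.full(80,z)])-[u0,v0]+.5)*K
        cv2.polylines(im,[p.astype(np.int32)],True,col,1)
    ims.append(im)
    # grip the rect edges numerically: mm per px
    for dx,dy in((.01,0),(0,.01)): print(n,(proj(c,(.555+dx,-.375+dy,.04))-proj(c,(.555,-.375,.04)))*K)
cv2.imwrite('pics/d1.png',np.hstack(ims))
```

```text
top [[ -0.35303371 -18.76047788]]
top [[-18.83719745  -0.33645348]]
side [[-18.13345497  -2.80873523]]
side [[-3.87155747 11.57089677]]
```

View pics/d1.png

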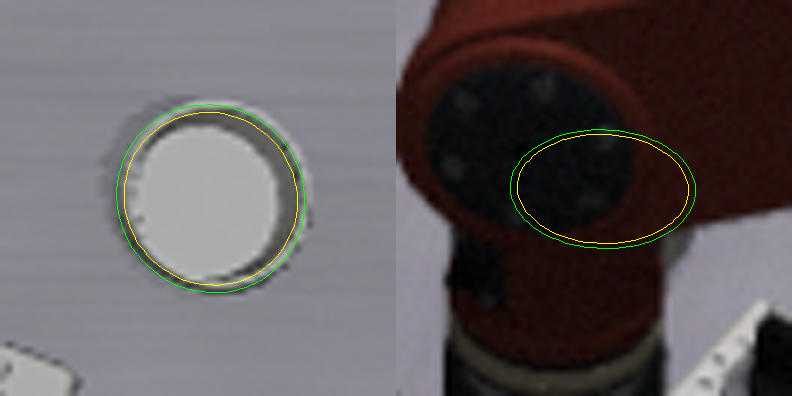

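```bash
python3 plan.py 673 -139 120 130; python3 plan.py 673 -139 120 96
```

```text
t 41.85 p [481.7 101.9 187.5] yaw 178.8 F [ 0.4 -0.4  0. ] q [ 0.07 -0.02  1.96 -0.    1.21 -1.48] w 0.527 gf 0.0
dp [-196.3 -236.9   67.1] turn [-0.1 -0.1 48.8]
t 41.85 p [481.7 101.9 187.5] yaw 178.8 F [ 0.4 -0.4  0. ] q [ 0.07 -0.02  1.96 -0.    1.21 -1.48] w 0.527 gf 0.0
dp [-196.3 -236.9   67.1] turn [-0.1 -0.1 82.8]
```

The top crop shows the rim about 4 px right of and 3 px above my circle, which puts the dish centre at about (.555,-.377). The arm hides the dish in the side view.

>>> send_rows([
  {"dp":[-196,-237,67],"turn":[0,0,83],"gripper":40},
  {"dp":[-196,-237,67],"turn":[0,0,83],"gripper":40},
  {"dp":[-196,-237,67],"turn":[0,0,83],"gripper":40},
  {"dp":[-196,-237,67],"turn":[0,0,83],"gripper":40},
  {"dp":[-196,-237,67],"turn":[0,0,83],"gripper":40},
  {"dp":[-196,-237,67],"turn":[0,0,83],"gripper":40},
  {"dp":[-196,-237,67],"turn":[0,0,83],"gripper":40},
  {"dp":[-196,-237,67],"turn":[0,0,83],"gripper":40},
  {"dp":[-196,-237,67],"turn":[0,0,83],"gripper":40},
  {"dp":[-196,-237,67],"turn":[0,0,83],"gripper":40},
])

```text
time: 42.85
tool_pos: [0.6733, -0.1393, 0.1206]
orientation: [[-0.096, 0.995, -0.002], [0.995, 0.096, 0.001], [0.001, -0.002, -1.0]]
wrist_force: [0.4, -0.1, -0.4]
gripper_width: 0.47
grip_force: 0.0
```

>>> send_rows([
  {"dp":[0,0,0],"turn":[0,0,0],"gripper":40},
  {"dp":[0,0,0],"turn":[0,0,0],"gripper":40},
  {"dp":[0,0,0],"turn":[0,0,0],"gripper":40},
])

```text
time: 43.15
tool_pos: [0.6735, -0.1389, 0.1215]
orientation: [[-0.103, 0.995, -0.0], [0.995, 0.103, 0.0], [0.0, -0.0, -1.0]]
wrist_force: [-1.2, 0.6, -0.1]
gripper_width: 0.468
grip_force: 0.0
```

```bash
python3 plan.py 672.5 -139 8 95.8
python3 - <<'E'
from h import *
d=cam('side');c=cam('top')
u,v=proj(d,(.68,-.1,.03))[0].astype(int)
cv2.imwrite('pics/q2.png',cv2.resize(d['pixels'][v-60:v+60,u-80:u+80,::-1],(640,480),interpolation=cv2.INTER_CUBIC))
E
```

```text
t 43.15 p [ 673.5 -138.9  121.5] yaw 95.9 F [-1.2  0.6 -0.1] q [-0.31  0.45  1.53 -0.    1.16 -0.41] w 0.468 gf 0.0
dp [-1.000e-01 -9.000e-01  1.135e+02] turn [-0.  -0.   0.1]
```

View pics/q2.png

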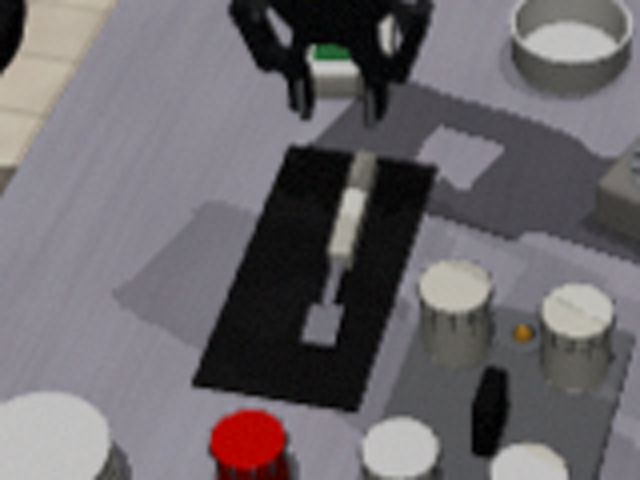

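The paddle is in place at (350,205), still on the mat, with the fingers straddling it. Descend and grasp.

>>> send_rows([
  {"dp":[0,-1,40],"turn":[0,0,0],"gripper":40},
  {"dp":[0,-1,75],"turn":[0,0,0],"gripper":40},
  {"dp":[0,-1,95],"turn":[0,0,0],"gripper":40},
  {"dp":[0,-1,106],"turn":[0,0,0],"gripper":40},
  {"dp":[0,-1,112],"turn":[0,0,0],"gripper":40},
  {"dp":[0,-1,112],"turn":[0,0,0],"gripper":40},
  {"dp":[0,-1,112],"turn":[0,0,0],"gripper":40},
])

```text
time: 43.95
tool_pos: [0.6739, -0.1395, 0.0114]
orientation: [[-0.102, 0.995, 0.003], [0.995, 0.102, -0.001], [-0.001, 0.003, -1.0]]
wrist_force: [0.6, 0.4, 0.9]
gripper_width: 0.466
grip_force: 0.0
```

>>> send_rows([
  {"dp":[0,0,0],"turn":[0,0,0],"gripper":10},
  {"dp":[0,0,0],"turn":[0,0,0],"gripper":10},
  {"dp":[0,0,0],"turn":[0,0,0],"gripper":10},
  {"dp":[0,0,0],"turn":[0,0,0],"gripper":10},
  {"dp":[0,0,0],"turn":[0,0,0],"gripper":10},
  {"dp":[0,0,0],"turn":[0,0,0],"gripper":10},
  {"dp":[0,0,0],"turn":[0,0,0],"gripper":10},
], force=80)

```text
time: 44.65
tool_pos: [0.6742, -0.1396, 0.0118]
orientation: [[-0.102, 0.995, 0.003], [0.995, 0.102, -0.001], [-0.001, 0.003, -1.0]]
wrist_force: [-0.6, 0.2, 4.7]
gripper_width: 0.184
grip_force: 82.9
```

>>> send_rows([
  {"dp":[0,0,-20],"turn":[0,0,0],"gripper":10},
  {"dp":[0,0,-60],"turn":[0,0,0],"gripper":10},
  {"dp":[0,0,-100],"turn":[0,0,0],"gripper":10},
  {"dp":[0,0,-140],"turn":[0,0,0],"gripper":10},
  {"dp":[0,0,-170],"turn":[0,0,0],"gripper":10},
  {"dp":[0,0,-190],"turn":[0,0,0],"gripper":10},
  {"dp":[0,0,-190],"turn":[0,0,0],"gripper":10},
  {"dp":[0,0,-190],"turn":[0,0,0],"gripper":10},
  {"dp":[0,0,-190],"turn":[0,0,0],"gripper":10},
])

```text
time: 45.55
tool_pos: [0.671, -0.1386, 0.1968]
orientation: [[-0.102, 0.995, -0.005], [0.995, 0.102, 0.001], [0.002, -0.004, -1.0]]
wrist_force: [0.5, -0.5, -0.6]
gripper_width: 0.185
grip_force: 82.0
```

```bash
python3 plan.py 560 -230 200 20 510 -310 200 -34
```

```text
t 45.55 p [ 671.  -138.6  196.8] yaw 95.8 F [ 0.5 -0.5 -0.6] q [-0.31  0.37  1.48 -0.    1.29 -0.41] w 0.185 gf 82.0
dp [ -79.6 -119.7   -2.8] turn [-0.3  0.1 75.8]
dp [-74.3  58.1   0. ] turn [ 0.  0. 54.]
```

>>> send_rows([
  {"dp":[-80,-120,-30],"turn":[0,0,76],"gripper":10},
  {"dp":[-80,-120,-30],"turn":[0,0,76],"gripper":10},
  {"dp":[-80,-120,-30],"turn":[0,0,76],"gripper":10},
  {"dp":[-80,-120,-30],"turn":[0,0,76],"gripper":10},
  {"dp":[-80,-120,-30],"turn":[0,0,76],"gripper":10},
  {"dp":[-80,-120,-30],"turn":[0,0,76],"gripper":10},
  {"dp":[-80,-120,-30],"turn":[0,0,76],"gripper":10},
  {"dp":[-80,-120,-30],"turn":[0,0,76],"gripper":10},
  {"dp":[-80,-120,-30],"turn":[0,0,76],"gripper":10},
  {"dp":[-80,-120,-30],"turn":[0,0,76],"gripper":10},
])

```text
time: 46.55
tool_pos: [0.5602, -0.2303, 0.2271]
orientation: [[0.941, 0.34, -0.004], [0.34, -0.941, 0.002], [-0.003, -0.003, -1.0]]
wrist_force: [0.3, -0.5, -0.0]
gripper_width: 0.187
grip_force: 82.0
```

```bash
cat > dip.py <<'E'
from plan import *
def pose(tip,h,th,off=(.120,0,-.003)):
    h,th=np.radians(h),np.radians(th)
    x=np.array([np.cos(th)*np.cos(h),np.cos(th)*np.sin(h),-np.sin(th)]);z=np.array([-np.sin(th)*np.cos(h),-np.sin(th)*np.sin(h),-np.cos(th)])
    R=np.c_[x,np.cross(z,x),z];return np.array(tip)-R@np.array(off),R
def go(W):
    s=observe();p,R=s['tool_pos'],s['orientation'];print(round(s['time'],2),'tip now',((p+R@[.12,0,-.003])*1e3).round(1),s['wrist_force'].round(1),round(s['gripper_width'],3),s['qpos'].round(2))
    for w in W:
        q,T=pose(*w);print('tcp',(q*1e3).round(),'dp',(R.T@(q-p)*1e3).round(1),'turn',np.degrees(Ro.from_matrix(R.T@T).as_rotvec()).round(1));p,R=q,T
if __name__=='__main__':
    go([((.555,-.377,.20),-40,0),((.555,-.377,.10),-40,45),((.555,-.377,.017),-40,45)])
E
python3 dip.py
```

```text
46.55 tip now [ 673.1 -189.5  229.8] [ 0.3 -0.5 -0. ] 0.187 [-0.51  0.18  1.66 -0.    1.3   0.72]
tcp [ 463. -300.  197.] dp [-114.9   32.6   30.4] turn [-0.1  0.3 59.9]
tcp [ 488. -321.  183.] dp [33.   0.  14.3] turn [ -0. -45.  -0.]
tcp [ 488. -321.  100.] dp [58.7 -0.  58.7] turn [0. 0. 0.]
```

>>> send_rows([
  {"dp":[-115,32.5,30],"turn":[0,0,60],"gripper":10},
  {"dp":[-115,32.5,30],"turn":[0,0,60],"gripper":10},
  {"dp":[-115,32.5,30],"turn":[0,0,60],"gripper":10},
  {"dp":[-115,32.5,30],"turn":[0,0,60],"gripper":10},
  {"dp":[-115,32.5,30],"turn":[0,0,60],"gripper":10},
  {"dp":[-115,32.5,30],"turn":[0,0,60],"gripper":10},
  {"dp":[-115,32.5,30],"turn":[0,0,60],"gripper":10},
  {"dp":[-115,32.5,30],"turn":[0,0,60],"gripper":10},
  {"dp":[-115,32.5,30],"turn":[0,0,60],"gripper":10},
])

```text
time: 47.45
tool_pos: [0.4638, -0.3001, 0.1988]
orientation: [[0.767, -0.641, -0.001], [-0.641, -0.767, 0.001], [-0.002, -0.0, -1.0]]
wrist_force: [-0.2, -0.3, -0.9]
gripper_width: 0.187
grip_force: 82.0
```

>>> send_rows([
  {"dp":[4,0,2],"turn":[0,-6,0],"gripper":10},
  {"dp":[8,0,4],"turn":[0,-12,0],"gripper":10},
  {"dp":[12,0,6],"turn":[0,-18,0],"gripper":10},
  {"dp":[17,0,8],"turn":[0,-24,0],"gripper":10},
  {"dp":[22,0,10],"turn":[0,-30,0],"gripper":10},
  {"dp":[27,0,12],"turn":[0,-36,0],"gripper":10},
  {"dp":[31,0,13],"turn":[0,-42,0],"gripper":10},
  {"dp":[33,0,14],"turn":[0,-45,0],"gripper":10},
  {"dp":[33,0,14],"turn":[0,-45,0],"gripper":10},
  {"dp":[33,0,14],"turn":[0,-45,0],"gripper":10},
])

```text
time: 48.45
tool_pos: [0.4894, -0.3216, 0.1849]
orientation: [[0.542, -0.644, -0.541], [-0.454, -0.765, 0.456], [-0.707, -0.001, -0.707]]
wrist_force: [-0.2, 0.3, -0.4]
gripper_width: 0.185
grip_force: 82.1
```

Run:
```python
from dip import *
go([((.555,-.377,.06),-40,45),((.555,-.377,.017),-40,45)])
ims=[]
for n in('top','side'):
    c=cam(n);u,v=proj(c,(.53,-.35,.1))[0].astype(int);w=55
    s=observe();R=s['orientation'];tip=s['tool_pos']+R@[.12,0,-.003]
    im=cv2.resize(c['pixels'][v-w:v+w,u-w:u+w,::-1],(396,396),interpolation=cv2.INTER_CUBIC)
    for P in (tip,):
        q=((proj(c,P)[0]-[u-w,v-w]+.5)*3.6).astype(int);cv2.circle(im,tuple(int(k) for k in q),4,(0,255,0),1)
    ims.append(im)
cv2.imwrite('pics/d2.png',np.hstack(ims))
```

```text
48.45 tip now [ 556.  -377.5  102.2] [-0.2  0.3 -0.4] 0.185 [-0.7   0.7   1.21 -0.    2.02  1.57]
tcp [ 488. -321.  143.] dp [29.   0.3 30.6] turn [-0.1  0.  -0. ]
tcp [ 488. -321.  100.] dp [30.4 -0.  30.4] turn [0. 0. 0.]
```

View pics/d2.png

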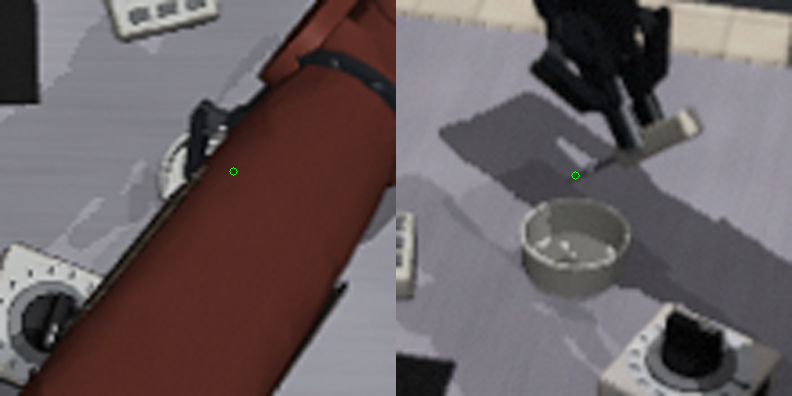

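The side crop shows the paddle pitched blade-down, with its tip at my predicted point (575,175) above the dish. Dip, hold briefly, and come out.

>>> send_rows([
  {"dp":[12,0,12],"turn":[0,0,0],"gripper":10},
  {"dp":[24,0,24],"turn":[0,0,0],"gripper":10},
  {"dp":[36,0,36],"turn":[0,0,0],"gripper":10},
  {"dp":[46,0,46],"turn":[0,0,0],"gripper":10},
  {"dp":[54,0,54],"turn":[0,0,0],"gripper":10},
  {"dp":[59,0,60],"turn":[0,0,0],"gripper":10},
  {"dp":[59,0,60],"turn":[0,0,0],"gripper":10},
  {"dp":[59,0,60],"turn":[0,0,0],"gripper":10},
])

```text
time: 49.35
tool_pos: [0.489, -0.3214, 0.1018]
orientation: [[0.54, -0.645, -0.54], [-0.456, -0.764, 0.456], [-0.707, -0.0, -0.707]]
wrist_force: [0.5, 0.2, 0.1]
gripper_width: 0.188
grip_force: 82.1
```

Run:
```python
from dip import *
go([])
c=cam('side');u,v=proj(c,(.53,-.35,.06))[0].astype(int);w=45
cv2.imwrite('pics/d3.png',cv2.resize(c['pixels'][v-w:v+w,u-w:u+w,::-1],(400,400),interpolation=cv2.INTER_CUBIC))
```

```text
49.35 tip now [ 555.5 -377.5   19.1] [0.5 0.2 0.1] 0.188 [-0.7   0.79  1.24 -0.    1.9   1.57]
```

View pics/d3.png

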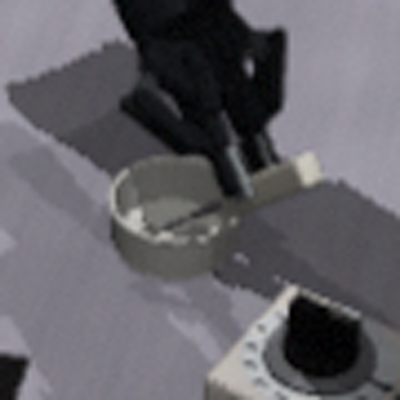

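The crop shows the blade inside the dish at (150,230), below the rim and without contact. Lift, level, and return.

>>> send_rows([
  {"dp":[0,0,0],"turn":[0,0,0],"gripper":10},
  {"dp":[0,0,0],"turn":[0,0,0],"gripper":10},
  {"dp":[-15,0,-15],"turn":[0,0,0],"gripper":10},
  {"dp":[-35,0,-35],"turn":[0,0,0],"gripper":10},
  {"dp":[-60,0,-60],"turn":[0,0,0],"gripper":10},
  {"dp":[-80,0,-80],"turn":[0,0,0],"gripper":10},
  {"dp":[-80,0,-80],"turn":[0,0,0],"gripper":10},
  {"dp":[-80,0,-80],"turn":[0,0,0],"gripper":10},
])

```text
time: 50.2
tool_pos: [0.4896, -0.3219, 0.217]
orientation: [[0.543, -0.645, -0.538], [-0.458, -0.764, 0.454], [-0.704, 0.0, -0.71]]
wrist_force: [-0.0, 0.6, -1.8]
gripper_width: 0.185
grip_force: 82.1
```

>>> send_rows([
  {"dp":[0,0,0],"turn":[0,6,0],"gripper":10},
  {"dp":[0,0,0],"turn":[0,12,0],"gripper":10},
  {"dp":[0,0,0],"turn":[0,18,0],"gripper":10},
  {"dp":[0,0,0],"turn":[0,24,0],"gripper":10},
  {"dp":[0,0,0],"turn":[0,30,0],"gripper":10},
  {"dp":[0,0,0],"turn":[0,36,0],"gripper":10},
  {"dp":[0,0,0],"turn":[0,42,0],"gripper":10},
  {"dp":[0,0,0],"turn":[0,45,0],"gripper":10},
  {"dp":[0,0,0],"turn":[0,45,0],"gripper":10},
  {"dp":[0,0,0],"turn":[0,45,0],"gripper":10},
])

```text
time: 51.2
tool_pos: [0.4881, -0.3207, 0.2137]
orientation: [[0.764, -0.645, -0.002], [-0.645, -0.764, 0.002], [-0.003, 0.0, -1.0]]
wrist_force: [-0.2, 0.6, -0.8]
gripper_width: 0.183
grip_force: 82.0
```

```bash
python3 plan.py 590 -230 210 30 673.5 -139.3 120 95.8
```

```text
t 51.2 p [ 488.1 -320.7  213.7] yaw -40.2 F [-0.2  0.6 -0.8] q [-0.7   0.15  1.73 -0.    1.27  1.57] w 0.183 gf 82.0
dp [  19.4 -135.     3.6] turn [ -0.1   0.2 -70.2]
dp [117.7 -36.8  90. ] turn [  0.    0.  -65.8]
```

>>> send_rows([
  {"dp":[19.5,-135,4],"turn":[0,0,-70],"gripper":10},
  {"dp":[19.5,-135,4],"turn":[0,0,-70],"gripper":10},
  {"dp":[19.5,-135,4],"turn":[0,0,-70],"gripper":10},
  {"dp":[19.5,-135,4],"turn":[0,0,-70],"gripper":10},
  {"dp":[19.5,-135,4],"turn":[0,0,-70],"gripper":10},
  {"dp":[19.5,-135,4],"turn":[0,0,-70],"gripper":10},
  {"dp":[19.5,-135,4],"turn":[0,0,-70],"gripper":10},
  {"dp":[19.5,-135,4],"turn":[0,0,-70],"gripper":10},
  {"dp":[19.5,-135,4],"turn":[0,0,-70],"gripper":10},
  {"dp":[19.5,-135,4],"turn":[0,0,-70],"gripper":10},
])

```text
time: 52.2
tool_pos: [0.591, -0.2309, 0.2099]
orientation: [[0.869, 0.495, -0.002], [0.495, -0.869, 0.001], [-0.001, -0.001, -1.0]]
wrist_force: [0.3, 0.5, -1.2]
gripper_width: 0.181
grip_force: 82.0
```

>>> send_rows([
  {"dp":[117.5,-37,90],"turn":[0,0,-65.5],"gripper":10},
  {"dp":[117.5,-37,90],"turn":[0,0,-65.5],"gripper":10},
  {"dp":[117.5,-37,90],"turn":[0,0,-65.5],"gripper":10},
  {"dp":[117.5,-37,90],"turn":[0,0,-65.5],"gripper":10},
  {"dp":[117.5,-37,90],"turn":[0,0,-65.5],"gripper":10},
  {"dp":[117.5,-37,90],"turn":[0,0,-65.5],"gripper":10},
  {"dp":[117.5,-37,90],"turn":[0,0,-65.5],"gripper":10},
  {"dp":[117.5,-37,90],"turn":[0,0,-65.5],"gripper":10},
  {"dp":[117.5,-37,90],"turn":[0,0,-65.5],"gripper":10},
  {"dp":[117.5,-37,90],"turn":[0,0,-65.5],"gripper":10},
])

```text
time: 53.2
tool_pos: [0.6744, -0.1403, 0.1205]
orientation: [[-0.09, 0.996, -0.0], [0.996, 0.09, 0.0], [0.0, -0.0, -1.0]]
wrist_force: [-0.1, 0.8, -0.5]
gripper_width: 0.185
grip_force: 82.0
```

>>> send_rows([
  {"dp":[0,0,0],"turn":[0,0,0],"gripper":10},
  {"dp":[0,0,0],"turn":[0,0,0],"gripper":10},
  {"dp":[0,0,0],"turn":[0,0,0],"gripper":10},
])

```text
time: 53.5
tool_pos: [0.6744, -0.1402, 0.1208]
orientation: [[-0.092, 0.996, 0.0], [0.996, 0.092, -0.0], [-0.0, 0.0, -1.0]]
wrist_force: [-0.8, 0.1, -1.0]
gripper_width: 0.182
grip_force: 82.0
```

```bash
python3 plan.py 674 -139.5 12 95.8;python3 - <<'E'
from h import *
c=cam('side');u,v=proj(c,(.68,-.1,.08))[0].astype(int);w=60
cv2.imwrite('pics/e1.png',cv2.resize(c['pixels'][v-w:v+w,u-w:u+w,::-1],(480,480),interpolation=cv2.INTER_CUBIC))
E
```

```text
t 53.5 p [ 674.4 -140.2  120.8] yaw 95.3 F [-0.8  0.1 -1. ] q [-0.31  0.45  1.53 -0.    1.16 -0.4 ] w 0.182 gf 82.0
dp [  0.7  -0.3 108.8] turn [ 0.   0.  -0.5]
```

View pics/e1.png

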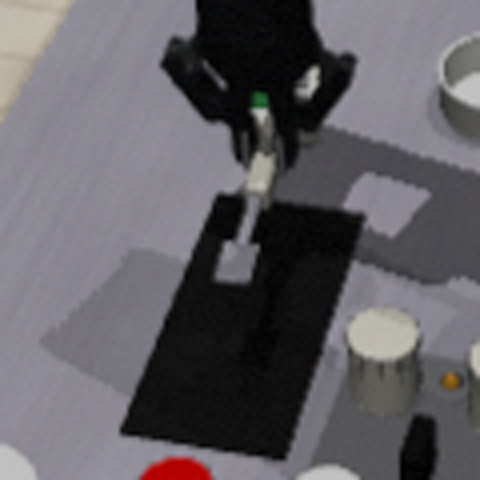

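The paddle is still held straight, with its blade over the mat. Lower it.

>>> send_rows([
  {"dp":[1,0,40],"turn":[0,0,-0.5],"gripper":10},
  {"dp":[1,0,75],"turn":[0,0,-0.5],"gripper":10},
  {"dp":[1,0,95],"turn":[0,0,-0.5],"gripper":10},
  {"dp":[1,0,103],"turn":[0,0,-0.5],"gripper":10},
  {"dp":[1,0,106],"turn":[0,0,-0.5],"gripper":10},
  {"dp":[1,0,108],"turn":[0,0,-0.5],"gripper":10},
  {"dp":[1,0,109],"turn":[0,0,-0.5],"gripper":10},
  {"dp":[1,0,109],"turn":[0,0,-0.5],"gripper":10},
])

```text
time: 54.35
tool_pos: [0.6755, -0.1395, 0.0134]
orientation: [[-0.102, 0.995, 0.003], [0.995, 0.102, -0.001], [-0.001, 0.002, -1.0]]
wrist_force: [-0.8, -0.2, -0.7]
gripper_width: 0.189
grip_force: 82.0
```

>>> send_rows([
  {"dp":[0,0,1],"turn":[0,0,0],"gripper":10},
  {"dp":[0,0,2],"turn":[0,0,0],"gripper":10},
  {"dp":[0,0,2],"turn":[0,0,0],"gripper":10},
  {"dp":[0,0,2],"turn":[0,0,0],"gripper":10},
])

```text
time: 54.75
tool_pos: [0.6753, -0.1395, 0.0119]
orientation: [[-0.102, 0.995, 0.002], [0.995, 0.102, -0.001], [-0.001, 0.002, -1.0]]
wrist_force: [-1.3, 0.0, 5.1]
gripper_width: 0.187
grip_force: 82.9
```

Contact. Release, rise and withdraw.

>>> send_rows([
  {"dp":[0,0,0],"turn":[0,0,0],"gripper":40},
  {"dp":[0,0,0],"turn":[0,0,0],"gripper":40},
  {"dp":[0,0,0],"turn":[0,0,0],"gripper":40},
  {"dp":[0,0,-20],"turn":[0,0,0],"gripper":40},
  {"dp":[0,0,-60],"turn":[0,0,0],"gripper":40},
  {"dp":[0,0,-100],"turn":[0,0,0],"gripper":40},
  {"dp":[0,0,-150],"turn":[0,0,0],"gripper":40},
  {"dp":[0,0,-190],"turn":[0,0,0],"gripper":40},
  {"dp":[0,0,-190],"turn":[0,0,0],"gripper":40},
])

```text
time: 55.65
tool_pos: [0.6793, -0.1407, 0.2095]
orientation: [[-0.102, 0.995, 0.015], [0.995, 0.102, -0.005], [-0.006, 0.015, -1.0]]
wrist_force: [0.4, -0.1, 0.3]
gripper_width: 0.469
grip_force: 0.0
```

>>> send_rows([
  {"dp":[60,-200,0],"turn":[0,0,0],"gripper":40},
  {"dp":[60,-200,0],"turn":[0,0,0],"gripper":40},
  {"dp":[60,-200,0],"turn":[0,0,0],"gripper":40},
  {"dp":[60,-200,0],"turn":[0,0,0],"gripper":40},
  {"dp":[60,-200,0],"turn":[0,0,0],"gripper":40},
  {"dp":[60,-200,0],"turn":[0,0,0],"gripper":40},
  {"dp":[60,-200,0],"turn":[0,0,0],"gripper":40},
  {"dp":[60,-200,0],"turn":[0,0,0],"gripper":40},
])

```text
time: 56.45
tool_pos: [0.4712, -0.1005, 0.2006]
orientation: [[-0.102, 0.995, 0.002], [0.995, 0.102, -0.001], [-0.001, 0.002, -1.0]]
wrist_force: [0.1, -0.7, -1.1]
gripper_width: 0.464
grip_force: 0.0
```

```bash
python3 pad.py
python3 - <<'E'
from h import *
c=cam('top');d=cam('side')
im=np.hstack([cv2.resize(c['pixels'][120:300,110:450,::-1],(400,212)),]);s=cv2.resize(d['pixels'][100:350,150:400,::-1],(400,400))
cv2.imwrite('pics/f1.png',np.vstack([s,cv2.resize(im,(400,200))]))
E
```

```text
top handle (0.6632, -0.0388) (33.2, 20.6) 91.5999984741211
top handle (0.6776, -0.1547) (106.3, 16.5) 95.9000015258789
top blade (0.6761, -0.1146) (191.7, 24.4) 96.9000015258789
side handle (0.6744, -0.1541) (112.2, 15.5) 95.5
side blade (0.6838, -0.1167) (197.5, 105.5) 90.0
```

View pics/f1.png

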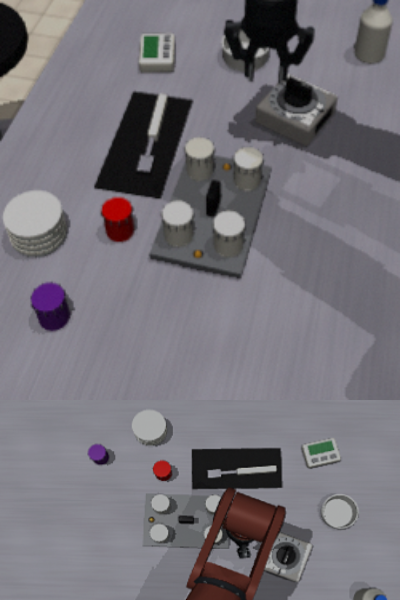

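The final view shows the plate seated with both pins visible at (227,167) and (198,253). All four pots stand on it, and the paddle lies flat on the mat at (153,133). The bottle, dish stack and timer have not moved.

```bash
python3 -c "
from workcell import *
print(job_done())"
```

```text
the job is handed in; nothing more can be done
None
```

I handed in the job at about 57 s of the 200 s allowed: knob at its zero stop, plate flush on both pins, all four pots upright on it, and the paddle dipped and back flat on its mat; the judge's result wasn't shown.

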